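# Wind the paint-can lift up to the fill-height pointer

### The arm

A 6-joint arm with a two-finger parallel gripper is mounted at the origin on the work surface. World frame = base frame: x ahead of the robot, y to its left, z up, the work surface at z = 0. Lengths are in m, angles in degrees, forces in N, time in s.
With the tool pointing down it reaches from about 0.35 to 0.875 m from the base axis. Payload 4.2 kg.
Tool frame: the origin (TCP) lies between the finger pads; the fingertips stand 14 mm ahead of it and the grasp point (between the pads) lies 5 mm behind it; x points along the fingers, y is the direction in which the jaws open and shut, and the axes are right-handed (so a half turn about x gives the same grasp; the last joint's range is limited). The gripper opens to 87 mm and grips with 3 to 60 N. Pads are 19 mm wide; open, the fingers measure 117 mm over their backs; the gripper's body (75 mm by 190 mm) begins 51 mm behind the grasp point.
Start: joints at [-54.339, 22.042, 0.453, 0, -68.411, -14.817], TCP at [0.222, -0.584, 0.237] pointing down, gripper open.
Joint ranges: [-179.83, 179.83], [-69.29, 118.12], [-61.27, 80.66], [-181.25, 117.63], [-171.15, -9.14], [-177.46, 177.46]. Speed limits (degrees/s): [159.86, 159.86, 180, 180, 180, 180].

### API

Orientations are given as a 3x3 rotation matrix whose columns are the frame's x, y, z axes.
In Python, from station import r, imaging, job gives the robot as it stands. The module is installed in compiled form; this text tells all that it offers.
- The arm moves only by the tool apply_moves, never from a script. Its arguments are lists of equal length, an entry for each row: "xyz": the shift along the tool's x, y, z in m, a list of three; "twist": the turn about the tool's x in degrees; "claw": the opening, from 0 (shut) to 1 (fully open). A call has 1 to 12 rows; each row shifts and turns the pose as measured when the row begins, along the tool's axes as they then stand; what a row does not reach is not made up. A row lasts 1/10 s, in which the tool goes at most 50 mm and 8.59 degrees, less where a joint would pass 70% of its speed; a pose out of reach is approached as far as the arm can. A call is refused whole if a number of a shift passes 0.05 or a number of a turn 8.59, either way. A call with a gripper value outside its range is refused whole. The fingers move at their own pace and stop on an object; the grip force is fixed at half the most. Time passes only in rows, so rows that do not move let the fingers close. It gives the time, the measured TCP pose, the force and the opening at its end, in the units of the state.
- r.sense(): the state, without advancing time (a new reading comes with each control period).
- imaging.capture(name): name is "side" or "top"; returns a dict with "pixels" (420x560x3 uint8, red, green, blue), "mtx" (3x3 intrinsics, pixels), "view" (4x4, takes a point from world to camera coordinates). Camera axes: x right, y down, z forward; pixel columns grow to the right and rows downward; lengths in m; the calibration is good to about 2 mm. A picture is of the moment at which its call begins. There is no depth.
- job.finish_job(): hands the job in, once; it reports no verdict.
Trained networks look in a picture, given as the dict that the camera call returned (one of the last four; its "shot" number tells which), for a name from the list of things; names that differ only in an ending like _2 or _b are one class to them, and where a whole thing is asked for, a point or a joint stands for the part that bears it (a point fixed in the world has none). Each returns a list of dicts, best first, with "p" (0 to 1); they miss things now and then, are a little off and sometimes report something else, mostly with a low value. They report only what shows in the picture. A call takes as long as a camera call. They do not tell look-alikes from the thing itself.
- imaging.regions_of(query, picture): "mask" (420x560 bool, what is visible of it) and "centre" ([column, row] in pixels, amid what is visible of it).
The state is a dict: "time_s": time; "joints": joint angles; "joint_velocities": joint speeds; "effort": joint torques, N m; "tcp_pos": TCP position; "ee_rot": TCP orientation; "wrist_force": force on the tool from outside, world axes, zero at the start; "moment": the same for the moment, N m; "gripper_width": opening from 0.0 (shut) to 1.0 (fully open).
Only numpy, scipy, OpenCV 4.12 (cv2) and the standard library are available. Lean on these libraries where they do the work, as an engineer would, in place of code of your own. Each camera call takes 0.05 s, during which the arm holds its last target.

### The job

Take the loose crank handle off its wooden rest, fit it on the upright square spindle of the can lift, feeling gently for the square until it is fully home, and wind it until the rim of the can is level with the top of the pointer finger beside it. Do not force the crank against the lift, leave the crank sitting fully home on the spindle when you let go, and leave everything else on the bench where it is.

Things in the scene. Friction and masses are not known exactly. Their poses are not given: they have to be found in the camera images.
- jack: the can lift, a fixed screw jack: steel base plate 140 x 365 mm, 12 mm thick. Origin on the table at its middle, z up. At y = -110 mm a grey gear housing (85 x 85 mm, top at 60 mm) carries the upright spindle; at y = +110 mm a lift plate (105 x 105 mm) carries an open steel can (85 mm across, 95 mm tall) clamped to it; at y = +193 mm stands a post 12 mm thick, 262 mm tall
- spindle_seat (a point): point on the spindle's vertical axis, on its round shoulder (32 mm across), 70 mm above the table, where the crank's hub comes to rest. The lift rises 16 mm for each full turn of the spindle CLOCKWISE seen from above (anticlockwise lowers it); it holds its height by itself and takes about 0.08 N m to turn, so a half-fitted hub can drag it along
- square_top (a point): point on the spindle's axis at the top of its square, 24 mm above the shoulder. The square is 14 x 14 mm, its top 4 mm bevelled in to 10 x 10 mm; on it stands a centring cone 10 mm tall (10 mm across at its foot, 5 mm at its tip). The point does not turn with the spindle: which way the square happens to stand is not measured and differs each time
- crank: the loose aluminium crank handle, 0.15 to 0.23 kg. Origin at the centre of the socket's mouth in the hub's underside, z up the hub's axis. Hub 30 x 30 mm, 48 mm tall; square socket 16 x 16 mm, 36 mm deep, its sides along the crank's x and y: fits the square in any of four turns, within about 8 degrees. A flat arm 18 mm wide, 38 to 48 mm above the origin, runs along +x to 66 mm
- grip_mid (a point): middle of the crank's upright round hand grip: black plastic, 22 mm across, from 50 to 110 mm above the crank's origin; this point is 84 mm above it and 55 mm along x from the hub's axis. The grip is a sleeve turning on its own pin with light friction (0.06 N m): a hand can go round without twisting, yet the carried crank keeps its direction
- crank_rest: fixed wooden rest of the crank, 115 x 60 mm, 12 mm thick; origin on the table under a steel pin 13 mm thick that reaches 32 mm above the table; a block up to 50 mm is under the crank's arm at x = 55 mm. At the start the crank stands on it, grip up, hub underside 12 mm above the table, the pin 20 mm into its socket: lift it straight up by 25 mm or more to free it
- can_rim (a point): point on the top rim of the can on the lift, on the side by the pointer; it rises with the lift
- pointer_tip (a point): the end of the level pointer finger (10 mm wide, 4 mm thick), at its top face, a few mm from the can's wall; fixed on the post at a height that differs each time. The can's rim starts some 22 to 43 mm below it
- brush: loose flat paint brush about 160 mm long, lying on the table; a bystander, origin at its underside
- scraper: loose filling knife about 180 mm long, lying on the table; a bystander, origin at its underside
- tin: loose closed tin, 72 mm across, 85 mm tall, standing; a bystander, origin at the centre of its underside
- can_lid: loose flat steel can lid, 86 mm across, 6 mm thick, lying; a bystander, origin at the centre of its underside
- bottle: loose white bottle, 60 mm across, 170 mm tall, standing; a bystander, origin at the centre of its underside
- cup: loose grey plastic cup, 72 mm across, 80 mm tall, standing; a bystander, origin at the centre of its underside
- jar: loose white jar, 60 mm across, 70 mm tall, standing; a bystander, origin at the centre of its underside
Not all that is in view belongs to the job. There is more than one size of the crank; the job needs the smallest.

How it is judged (in metres and radians):
On the way, in this order (a step that is already met when the one before it is completed fails the run):
1. the crank is fully home on the spindle (horizontal distance between crank and spindle_seat below 0.004 m and z of crank in the frame of spindle_seat below 0.005 m and angle between crank's own z axis and vertical below 0.15 rad), for 0.2 s.
2. with the crank home, the can's rim is level with the pointer (all of step 1 and z of can_rim in the frame of pointer_tip between -0.003 and 0.003 m), for 0.2 s.
At the end, for the whole second after the job is handed in: The can's rim is level with the top of the pointer finger within 3 mm, and the released crank sits at rest fully home on the spindle (hub within 5 mm of the shoulder, 4 mm of the axis, 0.15 rad of upright) (all of step 2 and linear speed of crank below 0.02 m/s); the robot touches nothing.
It fails at once if the crank is forced against the lift with more than 60 N (contact force between crank and jack above 60 N).
It fails at once if a bystander (brush, scraper, tin, can lid, bottle, cup or jar) is moved by more than 30 mm (distance of any of brush, scraper, tin, can_lid, bottle, cup, jar from where it was at the start of the episode above 0.03 m).
It also fails if it takes over 72 s, if anything falls off the work surface, if the arm or the gripper's body presses on something with over 40 N, if the wrist force passes 120 N, or if a joint passes its speed limit or range.

## Working session

There is one attempt and no reset: what is moved stays moved. The work goes in short steps, Python scripts to look and compute and a tool call to move; the robot and the scene stay as the last step left them, time stands still between calls to the robot, and variables do not carry over. Pictures are saved under pics/ and viewed, and the job is handed in when it is done.

Besides the shell and the picture viewer there is one more tool, called after "Emit:" in YAML: its name, and indented under it one key for each argument. apply_moves: Moves the arm, as the interface text tells. Its arguments: {"type":"object","properties":{"xyz":{"type":"array","items":{"type":"array","items":{"type":"number"}}},"twist":{"type":"array","items":{"type":"number"}},"claw":{"type":"array","items":{"type":"number"}}},"required":["xyz","twist","claw"]}

```bash
mkdir -p pics; cat > h.py <<'E'
from station import r, imaging, job
import numpy as np, cv2
def shot(n,f):
    p=imaging.capture(n); cv2.imwrite('pics/'+f,p['pixels'][:,:,::-1]); return p
def proj(p,X):
    X=np.atleast_2d(X); c=(p['view'][:3,:3]@X.T).T+p['view'][:3,3]; u=(p['mtx']@c.T).T; return u[:,:2]/u[:,2:]
def ray(p,uv):
    d=np.linalg.inv(p['mtx'])@np.array([uv[0],uv[1],1.]); R=p['view'][:3,:3]; t=p['view'][:3,3]
    return -R.T@t, R.T@d
def atz(p,uv,z):
    o,d=ray(p,uv); return o+d*(z-o[2])/d[2]
def tri(pa,ua,pb,ub):
    A=[];b=[]
    M=np.zeros((3,3));v=np.zeros(3)
    for p,u in((pa,ua),(pb,ub)):
        o,d=ray(p,u);d=d/np.linalg.norm(d);P=np.eye(3)-np.outer(d,d);M+=P;v+=P@o
    X=np.linalg.solve(M,v); return X
E
python3 - <<'E'
from h import *
np.set_printoptions(precision=3,suppress=True)
s=r.sense();print(s)
for n in('top','side'):
    p=shot(n,n+'0.png');print(n,p['mtx'],p['view'])
    for q in('jack','crank','grip_mid','crank_rest','square_top','can_rim','pointer_tip','spindle_seat'):
        print(q,[(round(d['p'],2),np.round(d['centre']),int(d['mask'].sum())) for d in imaging.regions_of(q,p)][:5])
E
```

```text
{'time_s': 0.0, 'joints': array([-54.338,  22.089,   0.38 ,  -0.03 , -68.41 , -14.817]), 'joint_velocities': array([-0.039, -0.026,  0.042,  0.006, -0.004, -0.025]), 'effort': array([  0.001, -39.066,  18.74 ,   4.22 ,   0.011,  -0.   ]), 'tcp_pos': array([ 0.222, -0.584,  0.235]), 'ee_rot': array([[-0.001, -0.356,  0.935],
       [ 0.002,  0.935,  0.356],
       [-1.   ,  0.002, -0.   ]]), 'wrist_force': array([-0.083,  0.186,  0.173]), 'moment': array([-0.042, -0.006, -0.033]), 'gripper_width': 0.9979836699663469}
top [[522.623   0.    264.3  ]
 [  0.    522.623 213.146]
 [  0.      0.      1.   ]] [[ 0.026 -1.     0.005  0.002]
 [-0.985 -0.026 -0.173  0.565]
 [ 0.173 -0.001 -0.985  1.646]
 [ 0.     0.     0.     1.   ]]
jack [(0.62, array([230., 213.]), 4651)]
crank [(0.81, array([362., 231.]), 193), (0.69, array([357., 295.]), 584), (0.6, array([230., 288.]), 522)]
grip_mid [(0.64, array([361., 226.]), 372), (0.56, array([224., 306.]), 225), (0.44, array([374., 220.]), 47), (0.43, array([204., 213.]), 1079), (0.28, array([231., 216.]), 4679)]
crank_rest [(0.73, array([142., 182.]
[... 270 characters left out ...]
array([202., 214.]), 1118)]
side [[384.89    0.    279.144]
 [  0.    384.89  206.771]
 [  0.      0.      1.   ]] [[-0.781 -0.625 -0.014  0.433]
 [-0.332  0.434 -0.838  0.295]
 [ 0.529 -0.649 -0.546  0.831]
 [ 0.     0.     0.     1.   ]]
jack [(0.97, array([235., 261.]), 6902)]
crank [(0.85, array([344., 189.]), 328), (0.67, array([404., 221.]), 688), (0.6, array([323., 305.]), 1170)]
grip_mid [(0.71, array([341., 322.]), 416), (0.52, array([383., 223.]), 231)]
crank_rest [(0.71, array([338., 203.]), 270)]
square_top [(0.81, array([232., 261.]), 7150)]
can_rim [(0.67, array([228., 255.]), 2255)]
pointer_tip [(0.69, array([197., 238.]), 130)]
spindle_seat [(0.56, array([236., 260.]), 6933)]
```

```bash
python3 - <<'E'
import cv2
a=cv2.imread('pics/top0.png');cv2.imwrite('pics/top0b.png',cv2.resize(a,(800,600),interpolation=cv2.INTER_CUBIC))
a=cv2.imread('pics/side0.png');cv2.imwrite('pics/side0b.png',cv2.resize(a,(800,600),interpolation=cv2.INTER_CUBIC))
E
```

```text
(no output)
```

View pics/top0b.png

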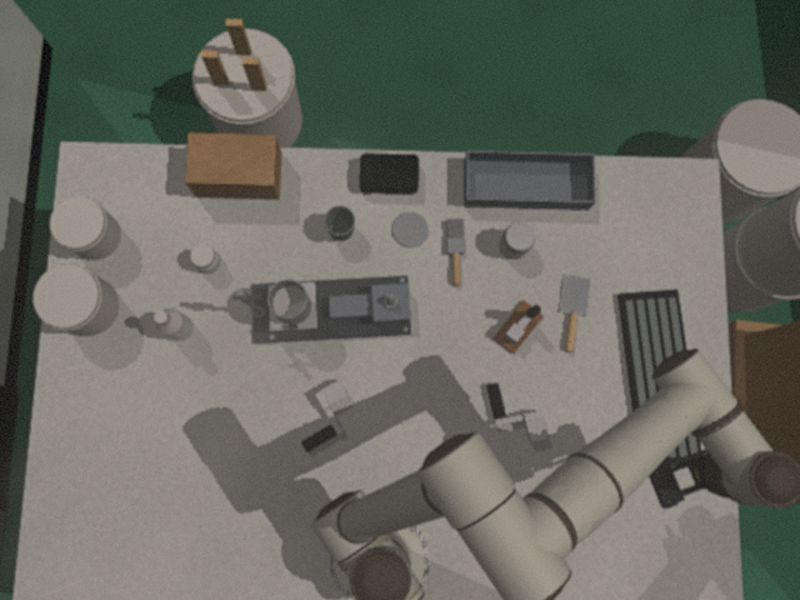

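View pics/side0b.png

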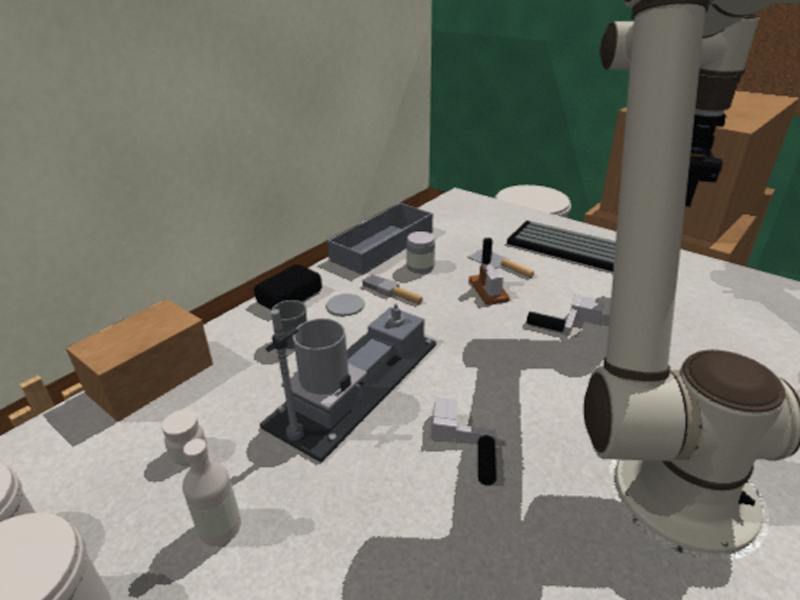

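Three cranks show in the top picture: one upright on the wooden rest at about (362,228), one lying at (357,290), one lying at (230,288). In the side picture they are at (344,190), (404,221) and (323,305). The task's crank stands on the rest, and it is also the smallest. I'll check it in close crops.

```bash
python3 - <<'E'
import cv2,numpy as np
a=cv2.imread('pics/top0.png');b=cv2.imread('pics/side0.png')
def c(i,x,y,w,h): return cv2.resize(i[y:y+h,x:x+w],(400,300),interpolation=cv2.INTER_CUBIC)
cv2.imwrite('pics/crop0.png',np.vstack([np.hstack([c(a,330,196,80,60),c(b,305,155,80,60)]),np.hstack([c(a,170,180,132,99),c(b,170,200,140,105)])]))
E
```

```text
(no output)
```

View pics/crop0.png

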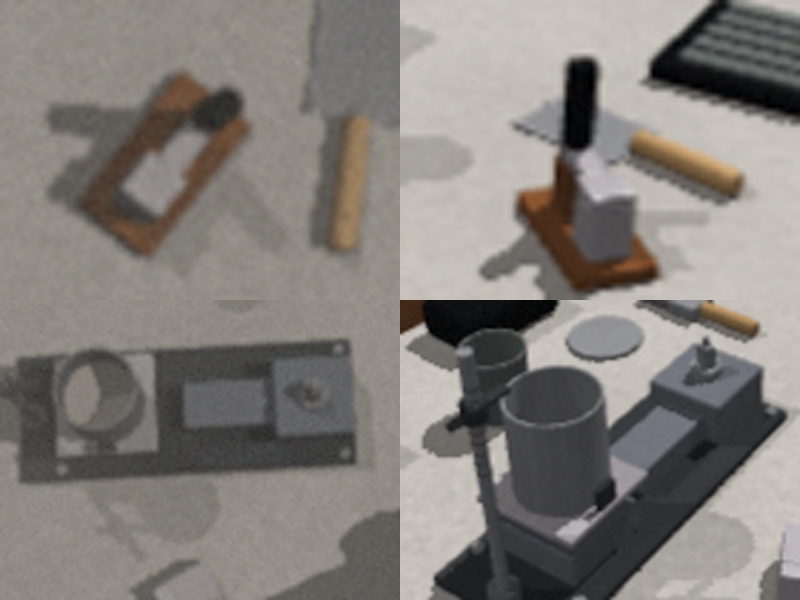

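```bash
cat > model.py <<'E'
from h import *
import pickle
def box(cx,cy,z0,z1,lx,ly):
    return np.array([[cx+a*lx/2,cy+b*ly/2,z] for z in(z0,z1) for a,b in((-1,-1),(1,-1),(1,1),(-1,1))])
def cyl(cx,cy,z0,z1,r,n=24):
    t=np.arange(n)*2*np.pi/n; return np.vstack([np.c_[cx+r*np.cos(t),cy+r*np.sin(t),0*t+z] for z in(z0,z1)])
def T(P,x,y,yaw,z=0):
    c,s=np.cos(yaw),np.sin(yaw); return np.c_[c*P[:,0]-s*P[:,1]+x,s*P[:,0]+c*P[:,1]+y,P[:,2]+z]
def draw(img,p,P,kind,col):
    # img is scaled copy: tuple (img, x0,y0,s)
    im,x0,y0,s=img
    u=(proj(p,P)+0.5-[x0,y0])*s-0.5
    n=len(u)//2; u=np.round(u*16).astype(int)
    for k in(0,1): cv2.polylines(im,[u[k*n:(k+1)*n].reshape(-1,1,2)],True,col,1,cv2.LINE_AA,4)
    if kind=='b':
        for i in range(n): cv2.line(im,tuple(u[i].tolist()),tuple(u[n+i].tolist()),col,1,cv2.LINE_AA,4)
crank=[(box(0,0,0,.048,.03,.03),'b'),(box(.033,0,.038,.048,.066,.018),'b'),(cyl(.055,0,.05,.11,.011),'c')]
rest=[(box(0,0,0,.012,.115,.06),'b')]
jack=[(box(0,0,0,.012,.14,.365),'b'),(box(0,-.11,.012,.06,.085,.085),'b'),(cyl(0,-.11,.06,.07,.016),'c'),(cyl(0,-.11,.094,.104,.0025),'c')]
def crop(p,x0,y0,w,h,s):
    im=p['pixels'][y0:y0+h,x0:x0+w,::-1]; return (cv2.resize(np.ascontiguousarray(im),(w*s,h*s),interpolation=cv2.INTER_CUBIC),x0,y0,s)
E
python3 - <<'E'
from model import *
np.set_printoptions(precision=4,suppress=True)
P={n:imaging.capture(n) for n in('top','side')}
pickle.dump(P,open('P0.pkl','wb'))
t,s=P['top'],P['side']
print('griptop',tri(t,(373.6,217.6),s,(341.4,167.4)),atz(t,(373.6,217.6),.122),atz(s,(341.4,167.4),.122))
print('hubtop',atz(t,(361,233),.06))
for u in((176.6,240),(287.2,233.5),(285.5,193.9),(176.6,199.8)): print(atz(t,u,.012))
print('cone',atz(t,(273.3,210.7),.104), atz(s,(170+306*.35,200+40*.35),.104))
E
```

```text
griptop [ 0.5469 -0.3216  0.1231] [ 0.5464 -0.3222  0.122 ] [ 0.5487 -0.3233  0.122 ]
hubtop [ 0.506  -0.2945  0.06  ]
[0.4737 0.3023 0.012 ]
[ 0.5048 -0.0603  0.012 ]
[ 0.6379 -0.0523  0.012 ]
[0.6082 0.3096 0.012 ]
cone [ 0.5632 -0.0112  0.104 ] [ 0.562 -0.003  0.104]
```

```bash
cat > fit.py <<'E'
from model import *
from scipy.optimize import minimize
from scipy.ndimage import map_coordinates,gaussian_filter
def grad(p,sig=0.8):
    g=cv2.cvtColor(p['pixels'],cv2.COLOR_RGB2GRAY).astype(float); g=gaussian_filter(g,sig)
    return np.hypot(cv2.Sobel(g,-1,1,0),cv2.Sobel(g,-1,0,1))
def seg(a,b,n=40): return a+(b-a)*np.linspace(0.04,.96,n)[:,None]
def sil(p,pts):  # hull outline of projected pts, sampled
    u=proj(p,pts).astype(np.float32); h=cv2.convexHull(u)[:,0].astype(float)
    return np.vstack([seg(h[i],h[(i+1)%len(h)],max(3,int(3*np.linalg.norm(h[i]-h[(i+1)%len(h)])))) for i in range(len(h))])
E
cat > f1.py <<'E'
from fit import *
np.set_printoptions(precision=4,suppress=True)
P=pickle.load(open('P0.pkl','rb'));G={n:grad(P[n]) for n in P}
def score(th,edges,names):
    tot=0
    for n in names:
        for e in edges:
            q=T(e,*th); u=proj(P[n],q); tot+=np.mean(map_coordinates(G[n],[u[:,1],u[:,0]],order=1))
    return -tot
def boxedges(b): return [seg(b[4+i],b[4+(i+1)%4]) for i in range(4)]
def rim(cx,cy,z,r): 
    t=np.arange(60)*2*np.pi/60; return np.c_[cx+r*np.cos(t),cy+r*np.sin(t),0*t+z]
E1=boxedges(jack[0][0])+boxedges(jack[1][0])
for names in(('top','side'),('top',),('side',)):
    best=None
    for d in range(30):
        rng=np.random.default_rng(d); x0=np.array([.556,.125,np.radians(4.9)])+rng.normal(0,[.004,.004,.02])
        m=minimize(score,x0,(E1,names),method='Nelder-Mead',options=dict(initial_simplex=x0+np.vstack([np.zeros(3),np.diag([.004,.004,.02])])))
        if best is None or m.fun<best.fun: best=m
    th=best.x; print('jack',names,th,np.degrees(th[2]),best.fun,'spindle',T(np.array([[0,-.11,0]]),*th))
    if len(names)==2: J=th
# crank
def cscore(th,names):
    tot=0
    for n in names:
        for pts,w,zo in((crank[0][0],1,.012),(crank[2][0],1.5,.012),(rest[0][0],1.,0)):
            u=sil(P[n],T(pts,*th,zo)); tot+=w*np.mean(map_coordinates(G[n],[u[:,1],u[:,0]],order=1))
    return -tot
a=np.array([.507,-.295]);b=np.array([.547,-.323])
x00=np.array([.503,-.292,np.arctan2(*(b-a)[::-1])])
for names in(('top','side'),('top',),('side',)):
    best=None
    for d in range(30):
        rng=np.random.default_rng(d); x0=x00+rng.normal(0,[.004,.004,.06])
        m=minimize(cscore,x0,(names,),method='Nelder-Mead',options=dict(initial_simplex=x0+np.vstack([np.zeros(3),np.diag([.004,.004,.05])])))
        if best is None or m.fun<best.fun: best=m
    th=best.x; print('crank',names,th,np.degrees(th[2]),best.fun,'grip',T(np.array([[.055,0,.096]]),*th))
    if len(names)==2: C=th
np.savez('fit0.npz',J=J,C=C)
t,s=P['top'],P['side']
ims=[]
for p,b in((t,(330,196,80,60)),(s,(305,155,80,60))):
    c=crop(p,*b,5)
    for q,k in crank: draw(c,p,T(q,*C,.012),k,(0,255,0))
    for q,k in rest: draw(c,p,T(q,*C),k,(0,0,255))
    ims.append(c[0])
for p,b in((t,(172,180,132,100)),(s,(170,190,140,105))):
    c=crop(p,*b,3)
    for q,k in jack: draw(c,p,T(q,*J),k,(0,255,0))
    ims.append(cv2.resize(c[0],(400,300)))
cv2.imwrite('pics/fit0.png',np.vstack([np.hstack(ims[:2]),np.hstack(ims[2:])]))
E
python3 f1.py
```

```text
jack ('top', 'side') [0.5565 0.0994 0.1031] 5.9067734333217565 -1673.6858353611278 spindle [[ 0.5679 -0.01    0.    ]]
jack ('top',) [0.5581 0.1261 0.0839] 4.806450316470344 -689.4097297758545 spindle [[0.5673 0.0165 0.    ]]
jack ('side',) [0.5547 0.1022 0.0997] 5.710292899627625 -1199.8452081498517 spindle [[ 0.5657 -0.0072  0.    ]]
crank ('top', 'side') [ 0.5075 -0.2921 -0.6563] -37.60433533144277 -1205.4392136159026 grip [[ 0.551  -0.3257  0.096 ]]
crank ('top',) [ 0.5078 -0.2929 -0.6528] -37.40315105567864 -395.7025556349483 grip [[ 0.5515 -0.3264  0.096 ]]
crank ('side',) [ 0.5066 -0.2895 -0.6651] -38.10797088273376 -817.1189927424118 grip [[ 0.5499 -0.3234  0.096 ]]
```

View pics/fit0.png

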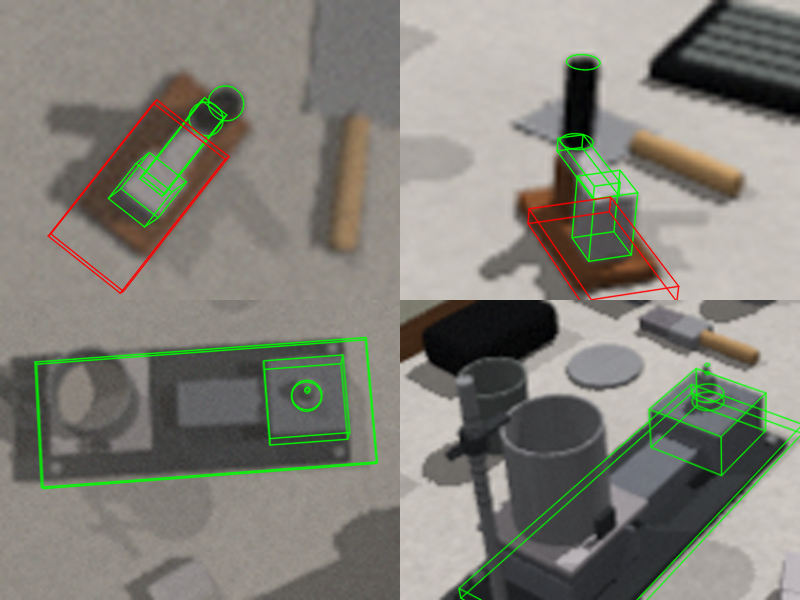

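```bash
python3 - <<'E'
s=open('f1.py').read()
s=s.replace("E1=boxedges(jack[0][0])+boxedges(jack[1][0])","jack[0]=(jack[0][0]+np.array([0,.0255,0]),'b')\nE1=boxedges(jack[0][0])+boxedges(jack[1][0])*2+[rim(0,-.11,.07,.016)]")
s=s.replace(",(rest[0][0],1.,0)):","):").replace("[.556,.125,","[.556,.099,")
open('f2.py','w').write(s.replace('fit0.png','fit1.png'))
E
python3 f2.py
```

```text
jack ('top', 'side') [0.5569 0.0995 0.0996] 5.708196288240656 -2971.1104794033067 spindle [[ 0.5678 -0.0099  0.    ]]
jack ('top',) [0.5608 0.0979 0.0863] 4.942047056542197 -1183.4708641266907 spindle [[ 0.5703 -0.0117  0.    ]]
jack ('side',) [0.5551 0.1046 0.0996] 5.704943633429645 -2091.1365153981233 spindle [[ 0.566  -0.0049  0.    ]]
crank ('top', 'side') [ 0.5068 -0.2925 -0.6391] -36.61596784349395 -1013.9532063009019 grip [[ 0.5509 -0.3253  0.096 ]]
crank ('top',) [ 0.5075 -0.2933 -0.6449] -36.95261669548654 -323.8261707764947 grip [[ 0.5515 -0.3264  0.096 ]]
crank ('side',) [ 0.5062 -0.2887 -0.6651] -38.10552220064743 -698.6783462613425 grip [[ 0.5495 -0.3227  0.096 ]]
```

View pics/fit1.png

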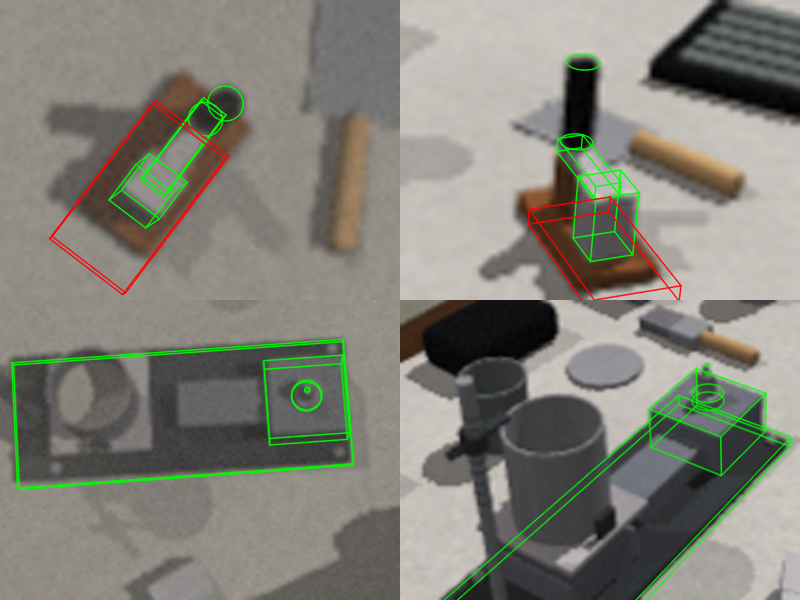

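```bash
cat > plan.py <<'E'
from h import *
def ang(R): return np.degrees(np.arctan2(R[1,1],R[0,1]))  # tool y dir
def plan(way,s=None,rnd=4):
    """way: list of (x,y,z,yaw_of_tool_y) successive targets from the present pose; prints rows"""
    s=s or r.sense(); pos=s['tcp_pos'].copy(); R=s['ee_rot'].copy(); xyz=[];tw=[]
    for x,y,z,a in way:
        d=R.T@(np.array([x,y,z])-pos); d=np.round(d,rnd)
        t=round(-((a-ang(R)+180)%360-180),1)
        xyz.append(d.tolist());tw.append(t)
        pos=pos+R@d; c,n=np.cos(np.radians(t)),np.sin(np.radians(t)); R=R@np.array([[1,0,0],[0,c,-n],[0,n,c]])
    import json; print('"xyz":',json.dumps(xyz),'"twist":',json.dumps(tw)); 
def lin(a,b,n): return [tuple(np.array(a)+(np.array(b)-a)*(i+1)/n) for i in range(n)]
def st():
    s=r.sense(); print('t',round(s['time_s'],2),'tcp',np.round(s['tcp_pos'],4),'yaw',round(ang(s['ee_rot']),2),'F',np.round(s['wrist_force'],2),'M',np.round(s['moment'],3),'w',round(s['gripper_width'],3),'q6',np.round(s['joints'][5],1)); return s
E
python3 - <<'E'
from plan import *
s=st(); p=s['tcp_pos']
plan(lin((*p,ang(s['ee_rot'])),(.551,-.325,.18,143.4),10),rnd=3)
# square crop
p=shot('side','s1.png'); c=p['pixels'][205:235,260:300,::-1]; cv2.imwrite('pics/sq.png',cv2.resize(c,(800,600),interpolation=cv2.INTER_CUBIC))
E
```

```text
t 1.0 tcp [ 0.2224 -0.5841  0.2366] yaw 110.85 F [ 0.51  0.81 -0.06] M [ 0.037  0.011 -0.032] w 1.001 q6 -14.8
"xyz": [[0.006, 0.013, 0.04], [0.005, 0.01, 0.04], [0.006, 0.008, 0.042], [0.006, 0.005, 0.041], [0.005, 0.003, 0.042], [0.006, 0.001, 0.042], [0.006, -0.001, 0.041], [0.005, -0.004, 0.042], [0.006, -0.007, 0.041], [0.006, -0.008, 0.041]] "twist": [-3.3, -3.2, -3.3, -3.2, -3.3, -3.2, -3.3, -3.2, -3.3, -3.3]
```

View pics/sq.png

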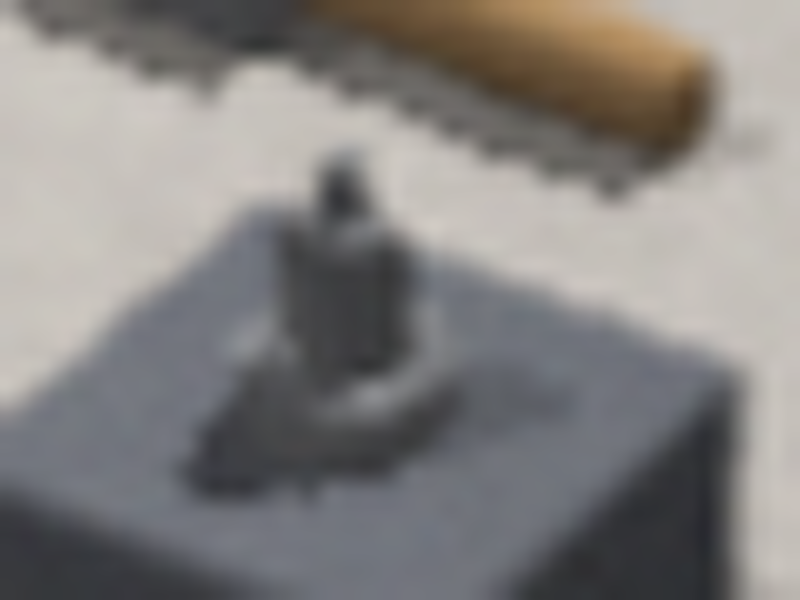

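Emit:
apply_moves:
  xyz:
    - [0.006, 0.013, 0.04]
    - [0.005, 0.01, 0.04]
    - [0.006, 0.008, 0.042]
    - [0.006, 0.005, 0.041]
    - [0.005, 0.003, 0.042]
    - [0.006, 0.001, 0.042]
    - [0.006, -0.001, 0.041]
    - [0.005, -0.004, 0.042]
    - [0.006, -0.007, 0.041]
    - [0.006, -0.008, 0.041]
    - [0, 0, 0]
    - [0, 0, 0]
  twist: [-3.3, -3.2, -3.3, -3.2, -3.3, -3.2, -3.3, -3.2, -3.3, -3.3, 0, 0]
  claw: [1, 1, 1, 1, 1, 1, 1, 1, 1, 1, 1, 1]

```text
time_s: 2.25
tcp_pos: [0.5614, -0.3142, 0.1777]
ee_rot: [[0.002, -0.816, 0.579], [-0.004, 0.579, 0.816], [-1.0, -0.004, -0.002]]
wrist_force: [-0.6, -0.1, 0.4]
gripper_width: 0.999
```

```bash
python3 - <<'E'
from plan import *
s=st()
plan([(.551,-.325,.18,143.4),(.551,-.325,.15,143.4),(.551,-.325,.12,143.4),(.551,-.325,.1,143.4)],rnd=3)
E
```

```text
t 2.25 tcp [ 0.5614 -0.3142  0.1777] yaw 144.64 F [-0.58 -0.11  0.36] M [ 0.019  0.106 -0.047] w 0.999 q6 -20.7
"xyz": [[-0.002, 0.002, -0.015], [0.03, 0.0, 0.0], [0.03, 0.0, 0.0], [0.02, 0.001, 0.0]] "twist": [1.2, 0.0, 0.0, 0.0]
```

Emit:
apply_moves:
  xyz:
    - [0, 0.002, -0.015]
    - [0, 0, 0]
    - [0.025, 0, 0]
    - [0.025, 0, 0]
    - [0.026, 0, 0]
    - [0, 0, 0]
  twist: [1.2, 0, 0, 0, 0, 0]
  claw: [1, 1, 1, 1, 1, 1]

```text
time_s: 2.85
tcp_pos: [0.5465, -0.3325, 0.1033]
ee_rot: [[0.007, -0.796, 0.605], [-0.007, 0.605, 0.796], [-1.0, -0.01, -0.001]]
wrist_force: [-1.0, 0.5, -0.4]
gripper_width: 0.999
```

```bash
python3 - <<'E'
from plan import *
from model import crop
s=st()
t=imaging.capture('top');d=imaging.capture('side')
cv2.imwrite('pics/g1.png',np.hstack([crop(t,330,170,80,100,5)[0],crop(d,300,120,80,100,5)[0]]))
E
```

```text
t 2.85 tcp [ 0.5465 -0.3325  0.1033] yaw 142.75 F [-1.    0.46 -0.42] M [ 0.064  0.151 -0.007] w 0.999 q6 -20.7
```

View pics/g1.png

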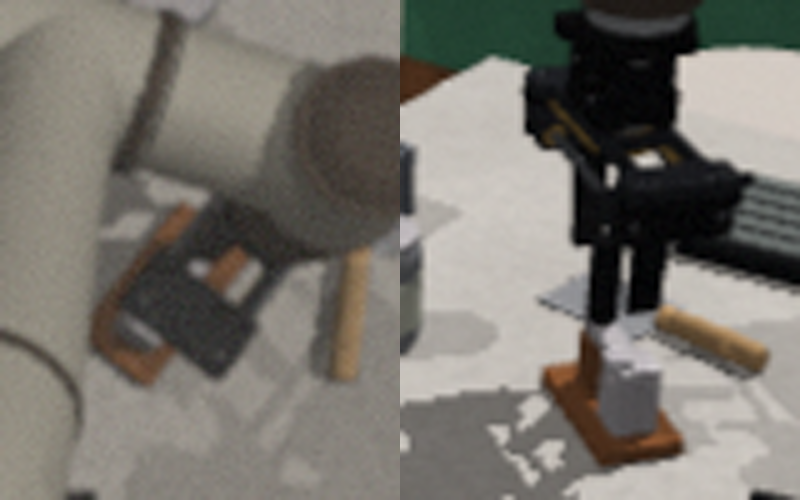

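Emit:
apply_moves:
  xyz:
    - [0.004, 0.001, 0.0085]
    - [0, 0, 0]
    - [0, 0, 0]
  twist: [0.5, 0, 0]
  claw: [1, 1, 1]

```text
time_s: 3.25
tcp_pos: [0.5562, -0.3273, 0.108]
ee_rot: [[0.022, -0.791, 0.612], [-0.014, 0.612, 0.791], [-1.0, -0.026, 0.003]]
wrist_force: [0.7, -0.7, 0.5]
gripper_width: 1.002
```

```bash
python3 - <<'E'
from plan import *
s=st()
d=np.array([.551,-.325,.098])-s['tcp_pos']; print(s['ee_rot'].T@d)
E
```

```text
t 3.25 tcp [ 0.5562 -0.3273  0.108 ] yaw 142.26 F [ 0.68 -0.66  0.48] M [ 0.015  0.067 -0.042] w 1.002 q6 -22.1
[ 0.00989103  0.00579599 -0.00139533]
```

```bash
python3 - <<'E'
from plan import *
s=st()
for i in range(3):
    imaging.capture('side'); s=st(); print(s['ee_rot'].round(3).tolist())
E
```

```text
t 3.25 tcp [ 0.5562 -0.3273  0.108 ] yaw 142.26 F [ 0.68 -0.66  0.48] M [ 0.015  0.067 -0.042] w 1.002 q6 -22.1
t 3.3 tcp [ 0.5562 -0.3273  0.1081] yaw 142.27 F [ 0.84  0.14 -0.2 ] M [0.034 0.032 0.019] w 1.0 q6 -22.1
[[0.022, -0.791, 0.612], [-0.014, 0.612, 0.791], [-1.0, -0.026, 0.003]]
t 3.35 tcp [ 0.556  -0.3272  0.1078] yaw 142.27 F [0.44 1.   0.71] M [0.011 0.073 0.044] w 0.999 q6 -22.1
[[0.022, -0.791, 0.612], [-0.014, 0.612, 0.791], [-1.0, -0.026, 0.003]]
t 3.4 tcp [ 0.5558 -0.3272  0.1074] yaw 142.26 F [ 0.64  0.19 -1.35] M [0.059 0.065 0.044] w 0.999 q6 -22.1
[[0.021, -0.791, 0.612], [-0.013, 0.612, 0.791], [-1.0, -0.025, 0.002]]
```

Emit:
apply_moves:
  xyz:
    - [0.009, 0.006, -0.0015]
  twist: [-1]
  claw: [1]

```text
time_s: 3.5
tcp_pos: [0.5517, -0.3253, 0.0995]
ee_rot: [[0.025, -0.802, 0.597], [-0.015, 0.597, 0.802], [-1.0, -0.029, 0.003]]
wrist_force: [0.8, 0.7, 0.8]
gripper_width: 1.003
```

```bash
python3 - <<'E'
from plan import *
for i in range(4):
    s=st(); print(s['ee_rot'].round(3).tolist()[2], s['joint_velocities'].round(1));imaging.capture('side')
d=np.array([.551,-.325,.098])-s['tcp_pos']; print(s['ee_rot'].T@d)
E
```

```text
t 3.5 tcp [ 0.5517 -0.3253  0.0995] yaw 143.34 F [0.79 0.67 0.84] M [0.043 0.135 0.01 ] w 1.003 q6 -21.1
[-1.0, -0.029, 0.003] [  1.    1.  -16.8  -0.8  15.7   9.9]
t 3.55 tcp [ 0.5488 -0.324   0.0967] yaw 143.32 F [-1.66  1.23 -1.86] M [ 0.215  0.347 -0.023] w 0.999 q6 -21.1
[-1.0, -0.023, 0.002] [-0.1  0.9 -0.9 -0.8 -3.  -1.8]
t 3.6 tcp [ 0.5486 -0.324   0.0967] yaw 143.26 F [-0.53 -0.11 -0.95] M [ 0.051  0.111 -0.055] w 0.997 q6 -21.2
[-1.0, -0.021, 0.001] [-0.1  0.1  1.4  0.8 -0.6 -0.7]
t 3.65 tcp [ 0.5492 -0.3244  0.0972] yaw 143.26 F [-0.08  0.25 -0.74] M [ 0.038  0.102 -0.038] w 1.003 q6 -21.2
[-1.0, -0.023, 0.001] [ 0.  -0.1  1.4  0.6  0.  -0.2]
[-0.00071217 -0.00183052  0.00061372]
```

Emit:
apply_moves:
  xyz:
    - [0, 0, 0]
    - [0, 0, 0]
    - [0, 0, 0]
    - [0, 0, 0]
    - [0, 0, 0]
    - [0, 0, 0]
  twist: [0, 0, 0, 0, 0, 0]
  claw: [0, 0, 0, 0, 0, 0]

```text
time_s: 4.3
tcp_pos: [0.5503, -0.325, 0.098]
ee_rot: [[0.021, -0.801, 0.598], [-0.014, 0.598, 0.801], [-1.0, -0.025, 0.001]]
wrist_force: [-0.1, 0.6, -0.7]
gripper_width: 0.54
```

```bash
python3 - <<'E'
from plan import *
for i in range(2):
    s=st(); print(s['ee_rot'].round(3).tolist());imaging.capture('side')
E
```

```text
t 4.3 tcp [ 0.5503 -0.325   0.098 ] yaw 143.27 F [-0.15  0.64 -0.69] M [ 0.116  0.089 -0.023] w 0.54 q6 -21.2
[[0.021, -0.801, 0.598], [-0.014, 0.598, 0.801], [-1.0, -0.025, 0.001]]
t 4.35 tcp [ 0.5502 -0.325   0.098 ] yaw 143.27 F [-0.09  0.48  0.45] M [0.071 0.053 0.009] w 0.494 q6 -21.2
[[0.021, -0.801, 0.598], [-0.014, 0.598, 0.801], [-1.0, -0.025, 0.001]]
```

Emit:
apply_moves:
  xyz:
    - [0, 0, 0]
    - [0, 0, 0]
    - [0, 0, 0]
    - [0, 0, 0]
    - [0, 0, 0]
  twist: [0, 0, 0, 0, 0]
  claw: [0, 0, 0, 0, 0]

```text
time_s: 4.9
tcp_pos: [0.55, -0.3248, 0.0984]
ee_rot: [[0.02, -0.801, 0.598], [-0.013, 0.598, 0.801], [-1.0, -0.024, 0.001]]
wrist_force: [-0.5, 0.3, 0.4]
gripper_width: 0.243
```

```bash
python3 - <<'E'
from plan import *
for i in range(2):
    s=st();imaging.capture('side')
E
```

```text
t 4.9 tcp [ 0.55   -0.3248  0.0984] yaw 143.27 F [-0.48  0.33  0.44] M [ 0.207  0.268 -0.025] w 0.243 q6 -21.2
t 4.95 tcp [ 0.55   -0.3248  0.0984] yaw 143.27 F [-0.5   0.63  1.33] M [ 0.243  0.228 -0.007] w 0.246 q6 -21.2
```

Emit:
apply_moves:
  xyz:
    - [0, 0, 0]
    - [-0.008, 0, 0]
    - [-0.012, 0, 0]
    - [-0.012, 0, 0]
    - [-0.012, 0, 0]
    - [-0.012, 0, 0]
    - [-0.02, 0, 0]
    - [-0.02, 0, 0]
  twist: [0, 0, 0, 0, 0, 0, 0, 0]
  claw: [0, 0, 0, 0, 0, 0, 0, 0]

```text
time_s: 5.8
tcp_pos: [0.5463, -0.3228, 0.1979]
ee_rot: [[0.015, -0.801, 0.599], [-0.01, 0.599, 0.801], [-1.0, -0.018, 0.0]]
wrist_force: [0.8, 0.5, -2.0]
gripper_width: 0.244
```

```bash
python3 - <<'E'
from plan import *
from model import crop
d=imaging.capture('side');t=imaging.capture('top')
s=st();print(s['ee_rot'].round(3).tolist())
cv2.imwrite('pics/g2.png',np.hstack([crop(t,330,170,80,100,5)[0],crop(d,300,120,80,100,5)[0]]))
E
```

```text
t 5.9 tcp [ 0.5482 -0.3237  0.2007] yaw 143.24 F [ 0.35 -0.94 -2.08] M [-0.046 -0.066 -0.01 ] w 0.241 q6 -21.1
[[0.022, -0.801, 0.598], [-0.014, 0.598, 0.801], [-1.0, -0.026, 0.002]]
```

View pics/g2.png

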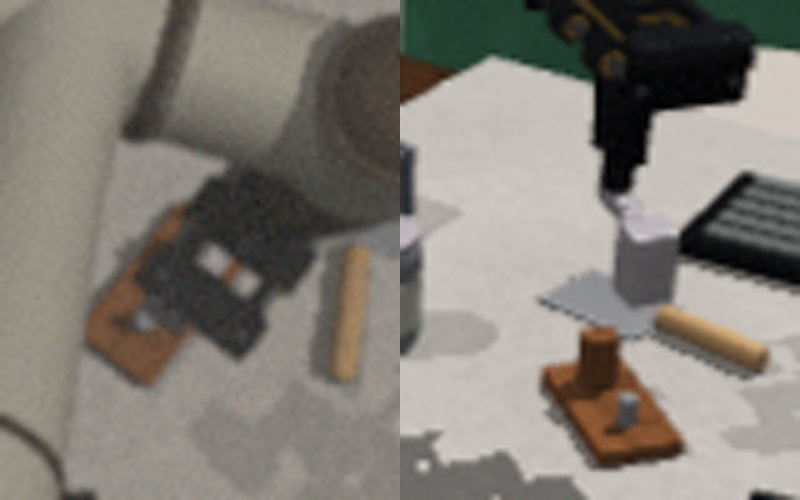

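```bash
python3 - <<'E'
from plan import *
s=st(); p=s['tcp_pos']
plan(lin((*p,143.2),(.612,-.043,.213,143.2),9),rnd=3)
E
```

```text
t 5.9 tcp [ 0.5482 -0.3237  0.2007] yaw 143.24 F [ 0.35 -0.94 -2.08] M [-0.046 -0.066 -0.01 ] w 0.241 q6 -21.1
"xyz": [[-0.002, 0.013, 0.029], [-0.001, 0.013, 0.029], [-0.002, 0.013, 0.03], [-0.002, 0.013, 0.029], [-0.001, 0.013, 0.029], [-0.002, 0.013, 0.029], [-0.001, 0.013, 0.03], [-0.002, 0.013, 0.029], [-0.002, 0.012, 0.029]] "twist": [0.0, 0.0, 0.0, 0.0, 0.0, 0.0, 0.0, 0.0, 0.0]
```

Emit:
apply_moves:
  xyz:
    - [-0.002, 0.006, 0.015]
    - [-0.002, 0.013, 0.029]
    - [-0.002, 0.013, 0.029]
    - [-0.002, 0.013, 0.029]
    - [-0.001, 0.013, 0.029]
    - [-0.001, 0.013, 0.029]
    - [-0.002, 0.013, 0.029]
    - [-0.001, 0.008, 0.02]
    - [0, 0.005, 0.01]
    - [0, 0, 0]
  twist: [0, 0, 0, 0, 0, 0, 0, 0, 0, 0]
  claw: [0, 0, 0, 0, 0, 0, 0, 0, 0, 0]

```text
time_s: 6.9
tcp_pos: [0.599, -0.0748, 0.2043]
ee_rot: [[0.01, -0.8, 0.6], [-0.009, 0.599, 0.8], [-1.0, -0.013, -0.002]]
wrist_force: [0.3, -1.2, -2.7]
gripper_width: 0.243
```

```bash
python3 - <<'E'
from plan import *
d=imaging.capture('side')
s=st();print(s['ee_rot'].round(3).tolist());print(s['ee_rot'].T@(np.array([.612,-.043,.213])-s['tcp_pos']))
E
```

```text
t 6.95 tcp [ 0.5988 -0.0755  0.2043] yaw 143.12 F [-0.3  -0.49 -2.73] M [-0.001  0.045 -0.03 ] w 0.24 q6 -45.7
[[0.009, -0.8, 0.6], [-0.009, 0.6, 0.8], [-1.0, -0.013, -0.002]]
[-0.00888884  0.00882914  0.0339144 ]
```

Emit:
apply_moves:
  xyz:
    - [-0.004, 0.004, 0.017]
    - [-0.004, 0.004, 0.015]
  twist: [0, 0]
  claw: [0, 0]

```text
time_s: 7.15
tcp_pos: [0.6104, -0.0466, 0.2114]
ee_rot: [[0.006, -0.797, 0.604], [-0.01, 0.604, 0.797], [-1.0, -0.011, -0.004]]
wrist_force: [0.5, -0.1, -2.3]
gripper_width: 0.244
```

```bash
cat > g3.py <<'E'
from plan import *
from model import *
import sys
d=imaging.capture('side');t=imaging.capture('top');pickle.dump({'top':t,'side':d},open('P3.pkl','wb'))
s=st();print(s['ee_rot'].round(3).tolist())
cv2.imwrite('pics/'+sys.argv[1],np.hstack([crop(t,230,170,80,100,5)[0],crop(d,250,155,80,100,5)[0]]))
E
python3 g3.py g3.png
```

```text
t 7.25 tcp [ 0.6114 -0.0455  0.212 ] yaw 143.01 F [ 0.07  0.6  -0.79] M [0.014 0.001 0.048] w 0.245 q6 -48.5
[[0.008, -0.799, 0.602], [-0.01, 0.602, 0.799], [-1.0, -0.012, -0.003]]
```

View pics/g3.png

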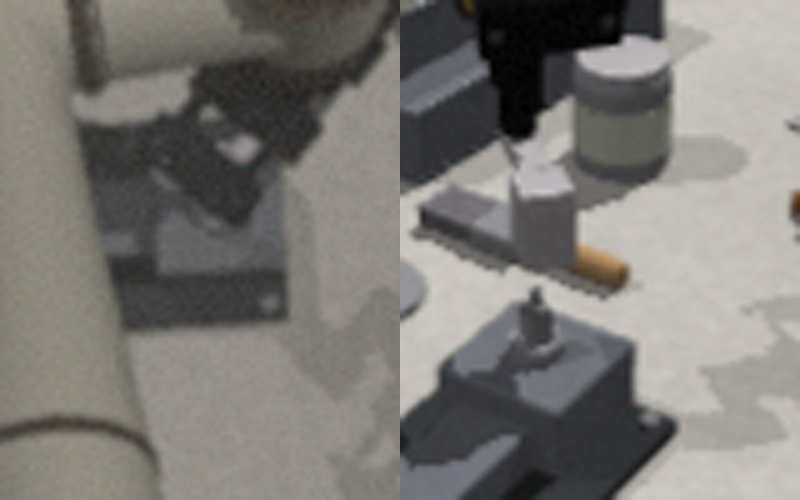

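```bash
cat > g4.py <<'E'
from plan import *
from model import *
P=pickle.load(open('P3.pkl','rb')); d=P['side']; s=r.sense()
J=np.load('fit0.npz')['J']
p=s['tcp_pos']; yaw=np.radians(ang(s['ee_rot'])+180)
hub=np.array([p[0]-.055*np.cos(yaw),p[1]-.055*np.sin(yaw),p[2]-.0864]); print('hub FK',hub)
c=crop(d,265,170,50,62,12)
for q,k in crank: draw(c,d,T(q,hub[0],hub[1],yaw,hub[2]),k,(0,255,0))
for q,k in jack[1:]: draw(c,d,T(q,J[0],J[1],J[2]),k,(0,0,255))
cv2.imwrite('pics/g4.png',c[0][:600])
E
python3 g4.py
```

```text
hub FK [ 0.56747576 -0.01237731  0.12561552]
```

View pics/g4.png

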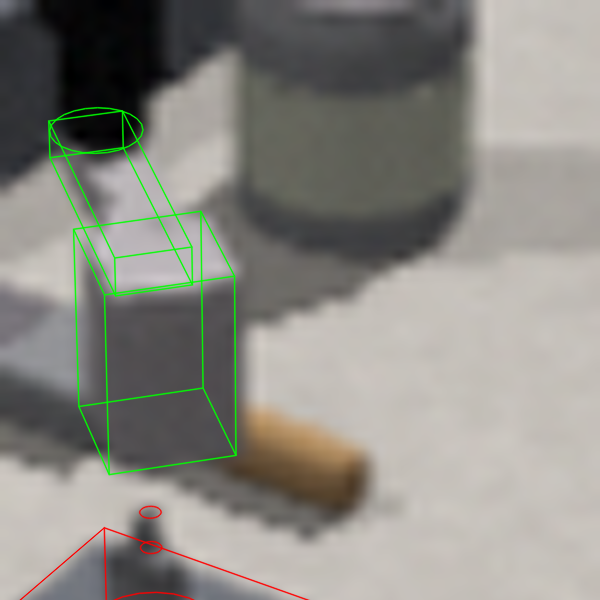

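```bash
cat > g5.py <<'E'
from plan import *
from fit import *
P=pickle.load(open('P3.pkl','rb')); d=P['side']; s=r.sense(); G=grad(d)
p=s['tcp_pos']; yaw=np.radians(ang(s['ee_rot'])+180)
hub=np.array([p[0]-.055*np.cos(yaw),p[1]-.055*np.sin(yaw),p[2]-.0864])
def be(b): return [seg(b[4+i],b[4+(i+1)%4]) for i in range(4)]+[seg(b[i],b[(i+1)%4]) for i in range(4)]+[seg(b[i],b[4+i]) for i in range(4)]
def sc(th,zo):
    u=sil(d,T(crank[0][0],th[0],th[1],th[2],zo)); return -np.mean(map_coordinates(G,[u[:,1],u[:,0]],order=1))
for zo in (hub[2]-.002,hub[2],hub[2]+.002):
    best=None
    for k in range(25):
        x0=np.array([*hub[:2],yaw])+np.random.default_rng(k).normal(0,[.003,.003,.1])
        m=minimize(sc,x0,(zo,),method='Nelder-Mead',options=dict(initial_simplex=x0+np.vstack([np.zeros(3),np.diag([.004,.004,.1])])))
        if best is None or m.fun<best.fun: best=m
    print('z',zo.round(4),'cam hub',best.x.round(4),np.degrees(best.x[2]).round(1),best.fun.round(1))
    if zo==hub[2]: B=best.x
# spindle from this picture: housing top + shoulder, only side
def rim(cx,cy,z,r): 
    t=np.arange(60)*2*np.pi/60; return np.c_[cx+r*np.cos(t),cy+r*np.sin(t),0*t+z]
def js(th):
    tot=0
    b=jack[1][0]+np.array([0,.11,0])
    for w,e in [(1,x) for x in [seg(b[4+i],b[4+(i+1)%4]) for i in range(4)]+[seg(b[i],b[4+i]) for i in (0,1,2,3)][:2]]+[(1,rim(0,0,.07,.016))]:
        u=proj(d,T(e,*th)); tot+=w*np.mean(map_coordinates(G,[u[:,1],u[:,0]],order=1))
    return -tot
best=None
for k in range(25):
    x0=np.array([.567,-.008,.1])+np.random.default_rng(k).normal(0,[.003,.003,.03])
    m=minimize(js,x0,method='Nelder-Mead',options=dict(initial_simplex=x0+np.vstack([np.zeros(3),np.diag([.004,.004,.03])])))
    if best is None or m.fun<best.fun: best=m
print('cam spindle',best.x,best.fun)
c=crop(d,250,170,66,50,12)
draw(c,d,T(crank[0][0],*B[:2],B[2],hub[2]),'b',(0,255,0))
for q in ((box(0,0,.012,.06,.085,.085),'b'),(cyl(0,0,.06,.07,.016),'c'),(cyl(0,0,.094,.104,.0025),'c')): draw(c,d,T(q[0],*best.x),q[1],(0,0,255))
c=crop(d,250,175,64,64,9)
draw(c,d,T(crank[0][0],*B[:2],B[2],hub[2]),'b',(0,255,0))
for q in ((box(0,0,.012,.06,.085,.085),'b'),(cyl(0,0,.06,.07,.016),'c'),(cyl(0,0,.094,.104,.0025),'c')): draw(c,d,T(q[0],*best.x),q[1],(0,0,255))
cv2.imwrite('pics/g5.png',c[0])
print('FK hub',hub,np.degrees(yaw)-360)
E
python3 g5.py
```

```text
z 0.1236 cam hub [ 0.5641 -0.0116  5.6642] 324.5 -161.1
z 0.1256 cam hub [0.5455 0.0104 5.5648] 318.8 -180.2
z 0.1276 cam hub [ 0.5609 -0.0069  5.697 ] 326.4 -161.5
cam spindle [ 0.56769286 -0.00653968  0.08005534] -1224.022604105558
FK hub [ 0.56747576 -0.01237731  0.12561552] -36.98579297953927
```

View pics/g5.png

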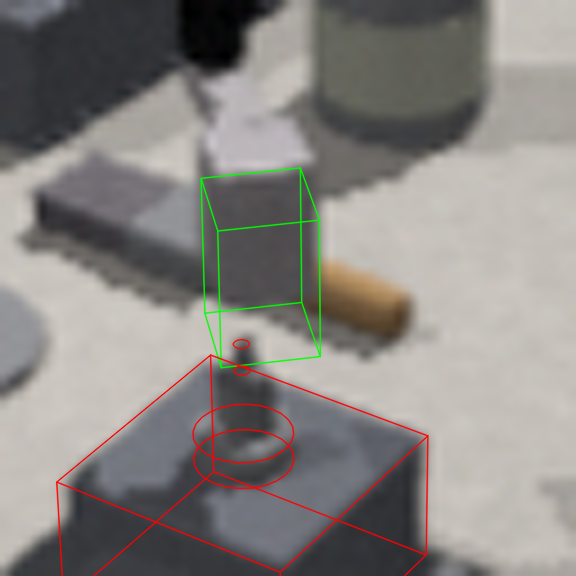

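```bash
python3 - <<'E'
from model import *
d=pickle.load(open('P3.pkl','rb'))['side']
c=crop(d,266,180,30,36,16); cv2.imwrite('pics/g6.png',c[0])
for u in ([0,0],): pass
E
```

```text
(no output)
```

View pics/g6.png

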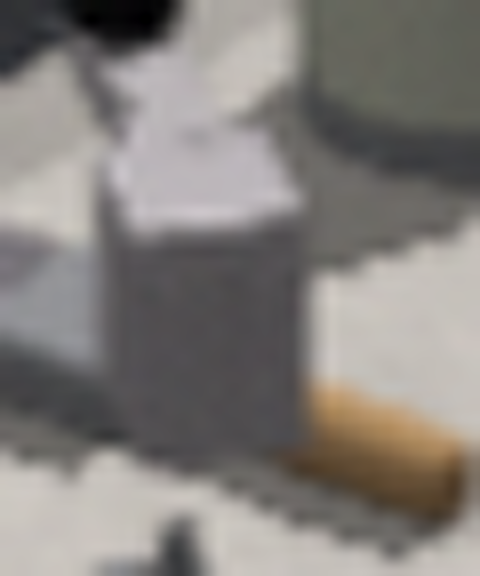

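```bash
python3 - <<'E'
from model import *
from scipy.optimize import least_squares
d=pickle.load(open('P3.pkl','rb'))['side']
K=np.array([[110,140],[128,228],[300,210],[262,128],[305,450],[132,462]],float)
U=(K+.5)/16-.5+[266,180]
h=.015
L=np.array([[h,-h,.048],[-h,-h,.048],[-h,h,.048],[h,h,.048],[-h,h,0],[-h,-h,0]])
th0=[.567,-.012,-.6,.1256]
for perm in (0,):
  q=proj(d,T(L,*th0[:3],th0[3])); print(((q-[266,180]+.5)*16-.5).round())
  m=least_squares(lambda t:(proj(d,T(L,t[0],t[1],t[2],t[3]))-U).ravel(),th0); print(m.x.round(4),np.degrees(m.x[2]),m.cost,m.fun.round(2))
  m=least_squares(lambda t:(proj(d,T(L,t[0],t[1],t[2],.1256))-U).ravel(),th0[:3]); print(m.x.round(4),np.degrees(m.x[2]),m.cost)
E
```

```text
[[247. 122.]
 [300. 207.]
 [129. 236.]
 [ 79. 150.]
 [135. 476.]
 [302. 446.]]
[0.5415 0.0161 2.1004 0.1436] 120.34579485635209 83.07216691913237 [-0.97  6.46 -0.26 -4.9   0.24 -3.07  1.06  7.95  0.04 -2.75 -0.12 -4.24]
[ 0.5601 -0.0065  2.0984] 120.22660626611845 83.30311367495086
```

```bash
cat > lsq.py <<'E'
from model import *
from scipy.optimize import least_squares
d=pickle.load(open('P3.pkl','rb'))['side']
K=np.array([[110,140],[128,228],[300,210],[262,128],[305,450],[132,462]],float)
U=(K+.5)/16-.5+[266,180]
h=.015
L=np.array([[h,h,.048],[-h,h,.048],[-h,-h,.048],[h,-h,.048],[-h,-h,0],[-h,h,0]])
th0=[.567,-.012,-.6,.1256]
m=least_squares(lambda t:(proj(d,T(L,t[0],t[1],t[2],t[3]))-U).ravel(),th0); print(m.x.round(4),np.degrees(m.x[2]),m.cost,m.fun.round(2))
m=least_squares(lambda t:(proj(d,T(L,t[0],t[1],t[2],.1256))-U).ravel(),th0[:3]); print(m.x.round(4),np.degrees(m.x[2]),m.cost)
E
python3 lsq.py
```

```text
[ 0.5808 -0.0319 -0.7337  0.1114] -42.039475328025674 0.3544110316634842 [-0.47  0.13 -0.    0.07  0.    0.15  0.54 -0.11 -0.2  -0.28  0.12  0.03]
[ 0.5662 -0.0141 -0.7324] -41.963173156871385 0.5524850224430463
```

```bash
python3 - <<'E'
from plan import *
s=st();plan([(.6124,-.0400,.197,ang(s['ee_rot']))])
E
```

```text
t 7.25 tcp [ 0.6114 -0.0455  0.212 ] yaw 143.01 F [ 0.07  0.6  -0.79] M [0.014 0.001 0.048] w 0.245 q6 -48.5
"xyz": [[0.015, 0.0027, 0.005]] "twist": [-0.0]
```

Emit:
apply_moves:
  xyz:
    - [0.015, 0.0027, 0.005]
  twist: [0]
  claw: [0]

```text
time_s: 7.35
tcp_pos: [0.6139, -0.0403, 0.1992]
ee_rot: [[0.013, -0.799, 0.602], [-0.01, 0.602, 0.799], [-1.0, -0.016, 0.0]]
wrist_force: [-0.5, -0.2, -1.7]
gripper_width: 0.247
```

```bash
python3 g3.py g7.png; python3 - <<'E'
from model import *
P=pickle.load(open('P3.pkl','rb'));a=crop(P['side'],262,185,36,36,16)[0];b=crop(P['top'],250,190,36,36,6)[0]
cv2.imwrite('pics/g8.png',np.hstack([a,np.vstack([b,np.zeros((a.shape[0]-b.shape[0],b.shape[1],3),np.uint8)])]))
E
```

```text
t 7.45 tcp [ 0.6112 -0.0399  0.1951] yaw 143.0 F [-0.82 -0.15 -2.17] M [-0.011  0.119  0.051] w 0.248 q6 -49.0
[[0.004, -0.799, 0.602], [-0.01, 0.602, 0.799], [-1.0, -0.009, -0.005]]
```

View pics/g8.png

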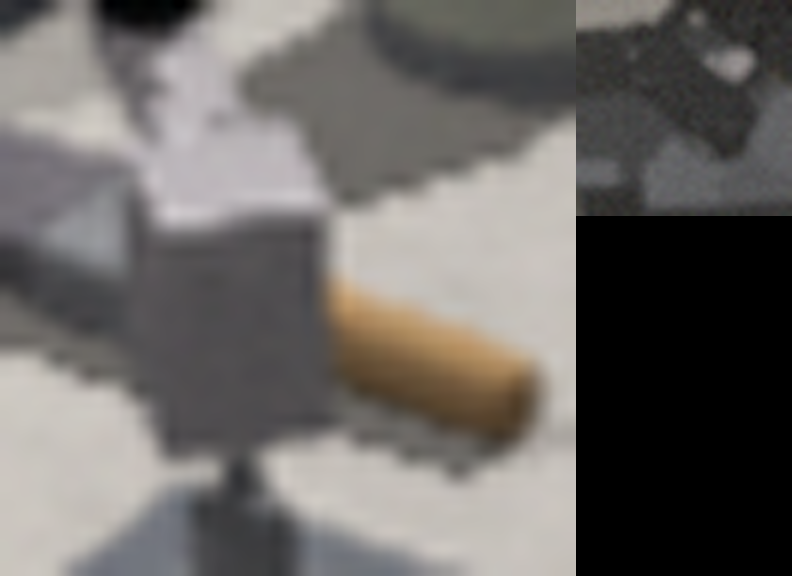

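Emit:
apply_moves:
  xyz:
    - [0.006, 0, 0]
  twist: [0]
  claw: [0]

```text
time_s: 7.55
tcp_pos: [0.6118, -0.0402, 0.1899]
ee_rot: [[0.006, -0.799, 0.602], [-0.01, 0.602, 0.799], [-1.0, -0.011, -0.004]]
wrist_force: [-0.2, -0.0, -1.4]
gripper_width: 0.245
```

```bash
cat > w.py <<'E'
from plan import *
imaging.capture('side');st();imaging.capture('side');s=st();print(s['ee_rot'].round(3).tolist()[2])
E
python3 w.py
```

```text
t 7.6 tcp [ 0.6106 -0.0402  0.1879] yaw 142.96 F [-0.21  0.61 -4.  ] M [-0.01   0.108  0.027] w 0.241 q6 -49.0
t 7.65 tcp [ 0.6105 -0.0403  0.1881] yaw 142.96 F [-0.68 -0.51 -2.41] M [-0.015  0.076  0.016] w 0.246 q6 -49.0
[-1.0, -0.007, -0.007]
```

Emit:
apply_moves:
  xyz:
    - [0.005, -0.0012, 0.001]
  twist: [0]
  claw: [0]

```text
time_s: 7.75
tcp_pos: [0.6126, -0.0407, 0.184]
ee_rot: [[0.004, -0.798, 0.603], [-0.01, 0.602, 0.798], [-1.0, -0.009, -0.006]]
wrist_force: [0.7, -0.0, -2.6]
gripper_width: 0.246
```

```bash
python3 w.py
```

```text
t 7.8 tcp [ 0.612  -0.0406  0.1824] yaw 142.92 F [-1.04 -0.03 -2.3 ] M [ 0.01  -0.03  -0.059] w 0.24 q6 -49.0
t 7.85 tcp [ 0.6118 -0.0406  0.1825] yaw 142.93 F [-0.22  0.58 -2.61] M [-0.013  0.093  0.013] w 0.243 q6 -49.0
[-1.0, -0.006, -0.007]
```

Emit:
apply_moves:
  xyz:
    - [0.003, 0, 0]
  twist: [0]
  claw: [0]

```text
time_s: 7.95
tcp_pos: [0.6122, -0.0408, 0.1799]
ee_rot: [[0.002, -0.798, 0.603], [-0.01, 0.603, 0.798], [-1.0, -0.007, -0.007]]
wrist_force: [0.5, -0.2, -2.0]
gripper_width: 0.242
```

```bash
python3 w.py
```

```text
t 8.0 tcp [ 0.612  -0.0408  0.1791] yaw 142.92 F [ 0.79 -0.6  -0.93] M [-0.035 -0.196 -0.012] w 0.244 q6 -49.0
t 8.05 tcp [ 0.612  -0.0408  0.1794] yaw 142.92 F [ 0.2  -1.04 -2.04] M [-0.003 -0.125 -0.006] w 0.241 q6 -49.0
[-1.0, -0.007, -0.007]
```

Emit:
apply_moves:
  xyz:
    - [0.003, 0, 0]
  twist: [0]
  claw: [0]

```text
time_s: 8.15
tcp_pos: [0.6129, -0.041, 0.1778]
ee_rot: [[0.003, -0.798, 0.602], [-0.01, 0.602, 0.798], [-1.0, -0.009, -0.006]]
wrist_force: [-0.2, 0.1, 7.2]
gripper_width: 0.246
```

```bash
python3 w.py
```

```text
t 8.2 tcp [ 0.6129 -0.041   0.1774] yaw 142.95 F [ 1.73 -1.68 -1.51] M [-0.346 -0.738  0.011] w 0.245 q6 -49.0
t 8.25 tcp [ 0.6131 -0.0409  0.1771] yaw 142.94 F [ 1.99 -0.12 -1.11] M [-0.47  -0.737  0.009] w 0.24 q6 -49.0
[-1.0, -0.009, -0.006]
```

```bash
cat > look.py <<'E'
from model import *
import sys
from plan import st
p=imaging.capture('side');st();pickle.dump({'side':p},open('P3.pkl','wb'))
cv2.imwrite('pics/'+sys.argv[1],crop(p,262,185,36,36,16)[0])
E
python3 look.py g9.png
```

```text
t 8.3 tcp [ 0.6131 -0.0409  0.177 ] yaw 142.94 F [ 3.12 -0.87 -1.23] M [-0.47  -0.749 -0.022] w 0.247 q6 -49.0
```

View pics/g9.png

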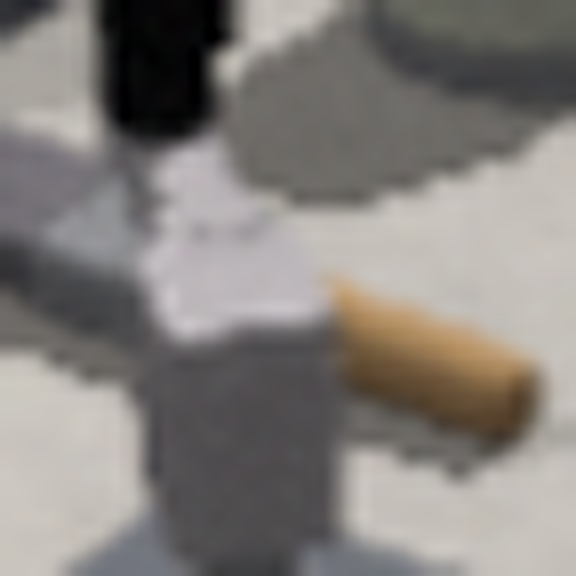

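Emit:
apply_moves:
  xyz:
    - [0, -0.0015, 0]
  twist: [0]
  claw: [0]

```text
time_s: 8.4
tcp_pos: [0.6139, -0.0418, 0.1768]
ee_rot: [[0.003, -0.798, 0.603], [-0.01, 0.603, 0.798], [-1.0, -0.008, -0.006]]
wrist_force: [-0.5, -0.1, -2.6]
gripper_width: 0.244
```

```bash
python3 w.py
```

```text
t 8.45 tcp [ 0.6139 -0.0419  0.1766] yaw 142.93 F [ 0.23 -0.72 -2.04] M [-0.087 -0.063  0.006] w 0.244 q6 -48.8
t 8.5 tcp [ 0.6138 -0.0419  0.1765] yaw 142.92 F [ 0.28 -0.73 -1.56] M [-0.047 -0.025  0.003] w 0.244 q6 -48.9
[-1.0, -0.008, -0.006]
```

Emit:
apply_moves:
  xyz:
    - [0.003, 0, 0]
  twist: [0]
  claw: [0]

```text
time_s: 8.6
tcp_pos: [0.6146, -0.0422, 0.1746]
ee_rot: [[0.005, -0.798, 0.602], [-0.011, 0.602, 0.798], [-1.0, -0.01, -0.006]]
wrist_force: [1.6, -0.8, 6.4]
gripper_width: 0.245
```

```bash
python3 w.py
```

```text
t 8.65 tcp [ 0.6145 -0.0421  0.1743] yaw 142.95 F [0.29 0.17 4.16] M [-0.023  0.146  0.018] w 0.243 q6 -48.8
t 8.7 tcp [ 0.6144 -0.0421  0.1744] yaw 142.95 F [ 0.4  -1.31  3.48] M [-0.181  0.077  0.088] w 0.245 q6 -48.8
[-1.0, -0.009, -0.006]
```

Emit:
apply_moves:
  xyz:
    - [0, 0, 0.004]
  twist: [-4]
  claw: [0]

```text
time_s: 8.8
tcp_pos: [0.6162, -0.0389, 0.1743]
ee_rot: [[0.003, -0.839, 0.545], [-0.01, 0.545, 0.839], [-1.0, -0.008, -0.007]]
wrist_force: [0.4, -1.0, -1.4]
gripper_width: 0.246
```

```bash
python3 w.py
```

```text
t 8.85 tcp [ 0.6166 -0.0385  0.174 ] yaw 147.21 F [ 1.1  -0.72 -0.67] M [-0.188  0.014  0.072] w 0.245 q6 -44.9
t 8.9 tcp [ 0.6164 -0.0387  0.174 ] yaw 146.96 F [ 0.02 -0.16  0.31] M [-0.202  0.11   0.096] w 0.246 q6 -45.1
[-1.0, -0.008, -0.007]
```

Emit:
apply_moves:
  xyz:
    - [0.003, 0, 0]
  twist: [0]
  claw: [0]

```text
time_s: 9.0
tcp_pos: [0.6166, -0.0387, 0.1712]
ee_rot: [[0.003, -0.838, 0.546], [-0.01, 0.546, 0.838], [-1.0, -0.009, -0.007]]
wrist_force: [0.8, -1.0, 1.0]
gripper_width: 0.242
```

```bash
python3 w.py
```

```text
t 9.05 tcp [ 0.6165 -0.0387  0.1706] yaw 146.9 F [0.62 0.04 0.2 ] M [-0.07  -0.105  0.073] w 0.248 q6 -45.2
t 9.1 tcp [ 0.6164 -0.0387  0.1706] yaw 146.91 F [ 0.12  0.18 -0.26] M [-0.118 -0.108  0.041] w 0.243 q6 -45.1
[-1.0, -0.008, -0.007]
```

Emit:
apply_moves:
  xyz:
    - [0.004, 0, 0]
  twist: [0]
  claw: [0]

```text
time_s: 9.2
tcp_pos: [0.6171, -0.0388, 0.1675]
ee_rot: [[0.005, -0.838, 0.546], [-0.01, 0.546, 0.838], [-1.0, -0.01, -0.006]]
wrist_force: [0.6, -0.0, 5.4]
gripper_width: 0.244
```

```bash
python3 w.py
```

```text
t 9.25 tcp [ 0.6169 -0.0387  0.1666] yaw 146.89 F [0.77 0.16 3.46] M [ 0.112 -0.138  0.033] w 0.242 q6 -45.2
t 9.3 tcp [ 0.6168 -0.0387  0.1667] yaw 146.9 F [ 0.13 -0.26  1.54] M [ 0.065 -0.168  0.087] w 0.243 q6 -45.2
[-1.0, -0.009, -0.006]
```

Emit:
apply_moves:
  xyz:
    - [0.003, 0, 0]
  twist: [0]
  claw: [0]

```text
time_s: 9.4
tcp_pos: [0.6174, -0.0387, 0.1646]
ee_rot: [[0.005, -0.838, 0.546], [-0.01, 0.546, 0.838], [-1.0, -0.01, -0.005]]
wrist_force: [0.8, -0.1, 7.5]
gripper_width: 0.245
```

```bash
python3 w.py
```

```text
t 9.45 tcp [ 0.6172 -0.0386  0.1641] yaw 146.89 F [0.09 0.43 4.07] M [0.304 0.106 0.053] w 0.244 q6 -45.2
t 9.5 tcp [ 0.6172 -0.0386  0.1641] yaw 146.89 F [0.84 0.85 4.43] M [0.328 0.079 0.011] w 0.245 q6 -45.2
[-1.0, -0.009, -0.006]
```

```bash
sed -i 's/262,185,36,36,16/255,185,48,45,16/' look.py; python3 look.py g10.png
```

```text
t 9.55 tcp [ 0.6172 -0.0386  0.1641] yaw 146.89 F [-0.57  0.71  4.9 ] M [0.271 0.067 0.104] w 0.244 q6 -45.2
```

View pics/g10.png

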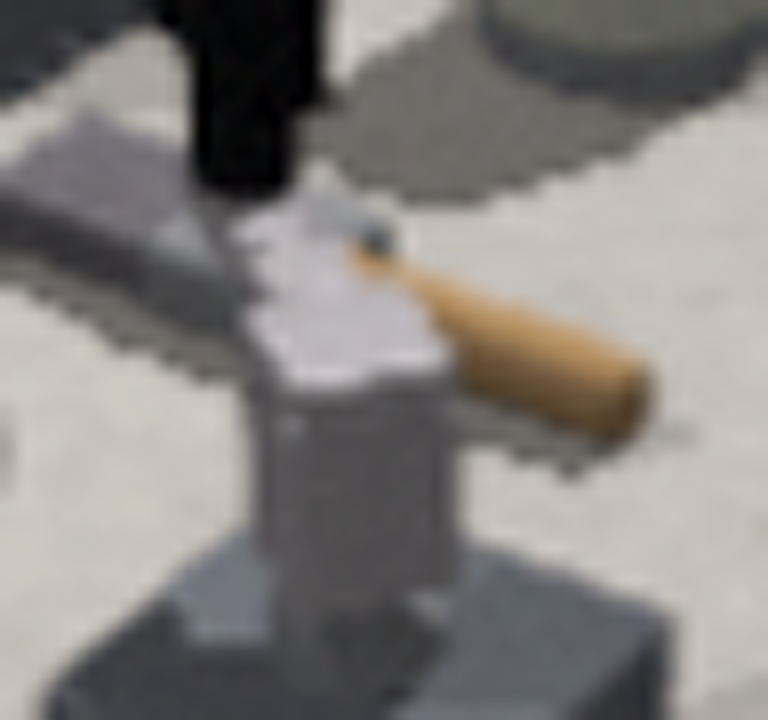

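Emit:
apply_moves:
  xyz:
    - [0.003, 0, 0]
  twist: [0]
  claw: [0]

```text
time_s: 9.65
tcp_pos: [0.6175, -0.0385, 0.162]
ee_rot: [[0.006, -0.838, 0.546], [-0.01, 0.546, 0.838], [-1.0, -0.01, -0.005]]
wrist_force: [0.2, -0.4, 6.6]
gripper_width: 0.242
```

```bash
python3 w.py
```

```text
t 9.7 tcp [ 0.6174 -0.0385  0.1615] yaw 146.89 F [-0.01  0.25  6.56] M [0.403 0.23  0.07 ] w 0.245 q6 -45.2
t 9.75 tcp [ 0.6174 -0.0385  0.1615] yaw 146.89 F [0.27 0.68 5.61] M [0.414 0.163 0.037] w 0.243 q6 -45.2
[-1.0, -0.01, -0.005]
```

Emit:
apply_moves:
  xyz:
    - [0.002, 0, 0.002]
  twist: [-2]
  claw: [0]

```text
time_s: 9.85
tcp_pos: [0.618, -0.0366, 0.1596]
ee_rot: [[0.005, -0.856, 0.517], [-0.009, 0.516, 0.856], [-1.0, -0.009, -0.005]]
wrist_force: [-0.8, 1.0, -0.1]
gripper_width: 0.247
```

```bash
python3 w.py
```

```text
t 9.9 tcp [ 0.6178 -0.0364  0.1586] yaw 148.99 F [-0.07 -0.78 -0.38] M [ 0.103 -0.187  0.045] w 0.242 q6 -43.2
t 9.95 tcp [ 0.6178 -0.0366  0.1584] yaw 148.87 F [-0.07  0.37 -0.03] M [0.269 0.005 0.   ] w 0.244 q6 -43.3
[-1.0, -0.008, -0.006]
```

Force relieved and it sank. I'll carry on gently.

Emit:
apply_moves:
  xyz:
    - [0.002, 0, 0.001]
  twist: [-1]
  claw: [0]

```text
time_s: 10.05
tcp_pos: [0.618, -0.0356, 0.1558]
ee_rot: [[0.003, -0.865, 0.502], [-0.009, 0.502, 0.865], [-1.0, -0.007, -0.006]]
wrist_force: [0.4, 0.2, -1.3]
gripper_width: 0.244
```

```bash
python3 w.py;  python3 look.py g11.png
```

```text
t 10.1 tcp [ 0.6183 -0.0357  0.1556] yaw 149.93 F [ 0.44 -0.13  0.37] M [ 0.214  0.03  -0.082] w 0.241 q6 -42.4
t 10.15 tcp [ 0.6181 -0.0357  0.1557] yaw 149.86 F [-0.58  0.65 -0.16] M [ 0.105 -0.109 -0.027] w 0.246 q6 -42.4
[-1.0, -0.007, -0.007]
t 10.2 tcp [ 0.6181 -0.0357  0.1558] yaw 149.85 F [ 0.72 -0.02 -0.8 ] M [ 0.137 -0.166 -0.032] w 0.244 q6 -42.4
```

View pics/g11.png

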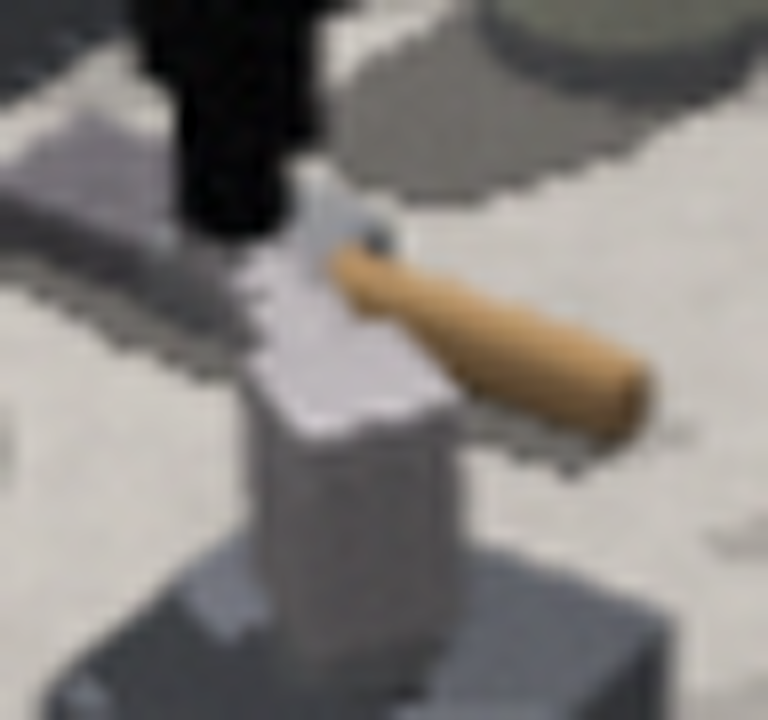

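Emit:
apply_moves:
  xyz:
    - [0.002, 0, 0]
  twist: [0]
  claw: [0]

```text
time_s: 10.3
tcp_pos: [0.619, -0.036, 0.1549]
ee_rot: [[0.005, -0.865, 0.502], [-0.01, 0.502, 0.865], [-1.0, -0.009, -0.006]]
wrist_force: [-0.9, -0.1, 9.9]
gripper_width: 0.247
```

```bash
python3 w.py
```

```text
t 10.35 tcp [ 0.6189 -0.036   0.1551] yaw 149.87 F [-0.64  0.35  6.35] M [ 0.324  0.485 -0.021] w 0.243 q6 -42.4
t 10.4 tcp [ 0.6188 -0.036   0.1552] yaw 149.86 F [-0.04 -0.34  5.14] M [ 0.214  0.368 -0.004] w 0.246 q6 -42.4
[-1.0, -0.009, -0.006]
```

```bash
python3 - <<'E'
from model import *
from plan import st
st()
p=imaging.capture('side');pickle.dump(p,open('Pc.pkl','wb'));print(ray(p,(0,0))[0])
t=imaging.capture('top');print(ray(t,(0,0))[0])
for q in('can_rim','pointer_tip'):
    print(q,[(round(d['p'],2),np.round(d['centre'],1),int(d['mask'].sum())) for d in imaging.regions_of(q,p)][:3])
a=crop(p,180,210,70,100,8)[0];cv2.imwrite('pics/can.png',a[:600])
cv2.imwrite('pics/cant.png',crop(t,165,180,75,60,10)[0])
E
```

```text
t 10.4 tcp [ 0.6188 -0.036   0.1552] yaw 149.86 F [-0.04 -0.34  5.14] M [ 0.214  0.368 -0.004] w 0.246 q6 -42.4
[-0.00392064  0.68193112  0.70689859]
[0.27084152 0.018135   1.71836827]
can_rim [(0.74, array([227.1, 253.2]), 2165)]
pointer_tip []
```

View pics/can.png

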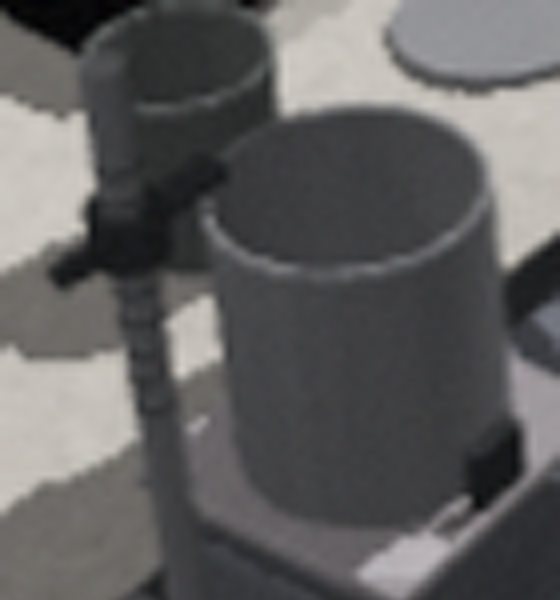

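View pics/cant.png

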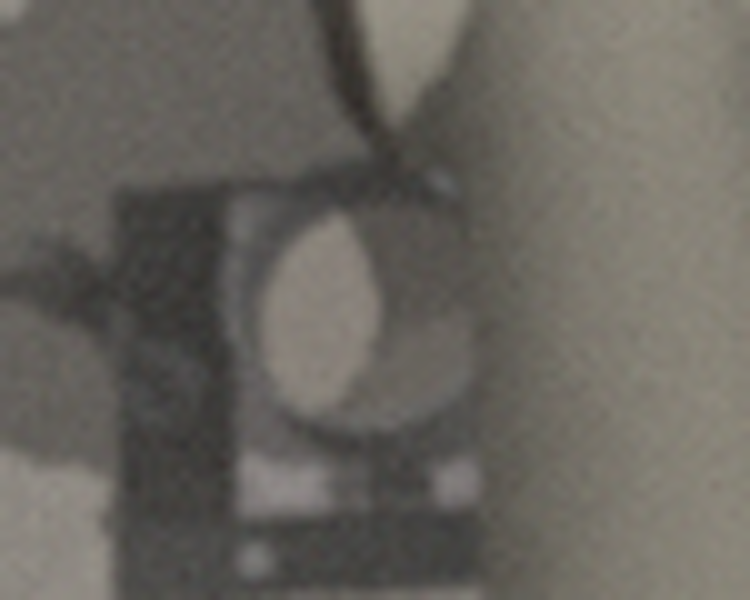

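```bash
cat > can.py <<'E'
from model import *
from scipy.optimize import least_squares
def fitcan(p,ext,tips,s,x0,y0):
    """ext: left,right,bottom,top extremes (one coord each) in crop pixels"""
    cv=lambda v,o:(v+.5)/s-.5+o
    L,Rr,B,Tt=cv(ext[0],x0),cv(ext[1],x0),cv(ext[2],y0),cv(ext[3],y0)
    t=np.arange(360)*np.pi/180
    def f(c):
        u=proj(p,np.c_[c[0]+.0425*np.cos(t),c[1]+.0425*np.sin(t),0*t+c[2]])
        return [u[:,0].min()-L,u[:,0].max()-Rr,u[:,1].max()-B,u[:,1].min()-Tt]
    m=least_squares(f,[.545,.209,.15]);print('rim centre free',m.x.round(4),np.round(m.fun,2))
    # fixed xy candidates
    for J in ((.5569,.0995,.0996),(.5551,.1046,.0996),(.5600,.1010,.0996),(.5590,.1030,.09)):
        c=T(np.array([[0,.11,0]]),*J)[0]
        mz=least_squares(lambda z:f([c[0],c[1],z[0]]),[.15]); 
        zs=[]
        for tip in tips:
            ut=np.array([cv(tip[0],x0),cv(tip[1],y0)])
            g=least_squares(lambda q:(proj(p,T(np.array([[q[1],.157,q[0]]]),*J))[0]-ut),[.17,0]); zs.append((g.x*1000).round(1).tolist())
        print(J,'rim z',mz.x.round(4),np.round(mz.fun,2),'tip z,lat',zs)
E
python3 - <<'E'
from can import *
p=pickle.load(open('Pc.pkl','rb'))
fitcan(p,(203,494,275,105),[(228,163),(222,160),(228,172)],8,180,210)
E
```

```text
rim centre free [0.5616 0.1993 0.1591] [ 0.12 -0.12  0.2  -0.22]
(0.5569, 0.0995, 0.0996) rim z [0.1725] [ 0.91  1.55  0.33 -0.61] tip z,lat [[209.0, 2.7], [209.2, 4.9], [205.8, 3.2]]
(0.5551, 0.1046, 0.0996) rim z [0.176] [-0.4   0.5   0.55 -0.55] tip z,lat [[214.5, -1.5], [214.7, 0.6], [211.3, -1.0]]
(0.56, 0.101, 0.0996) rim z [0.1715] [-0.44  0.15  0.48 -0.44] tip z,lat [[210.2, -1.8], [210.4, 0.4], [207.0, -1.3]]
(0.559, 0.103, 0.09) rim z [0.1725] [-1.19 -0.51  0.59 -0.38] tip z,lat [[212.5, -4.7], [212.6, -2.6], [209.2, -4.2]]
```

```bash
cat > wind.py <<'E'
from plan import *
import sys
C=np.array([.5705,-.0089]); 
def wind(step,n,ztar,C=C,rad=.055,gain=1.0,yawt=None):
    s=st(); p=s['tcp_pos']; a=np.arctan2(p[1]-C[1],p[0]-C[0]); print('angle',np.degrees(a).round(1),'radius',np.hypot(*(p[:2]-C)).round(4))
    R=s['ee_rot']; pos=p.copy(); out=[]
    for i in range(n):
        a1=np.arctan2(pos[1]-C[1],pos[0]-C[0])-np.radians(step)
        q=np.array([C[0]+rad*np.cos(a1),C[1]+rad*np.sin(a1),ztar])
        d=np.round(R.T@(q-pos),4); out.append(d.tolist()); pos=pos+R@d
    print(out)
    return s
if __name__=='__main__': 
    imaging.capture('side'); wind(float(sys.argv[1]),int(sys.argv[2]),float(sys.argv[3]))
E
python3 wind.py 8 4 .1552
```

```text
t 10.65 tcp [ 0.6187 -0.036   0.1552] yaw 149.85 F [-0.2   0.26  5.16] M [ 0.167  0.276 -0.023] w 0.244 q6 -42.4
angle -29.3 radius 0.0553
[[0.0001, 0.0007, -0.0077], [0.0, 0.0015, -0.0075], [0.0, 0.0025, -0.0072], [0.0, 0.0035, -0.0068]]
```

Emit:
apply_moves:
  xyz:
    - [0, 0.0007, -0.0077]
    - [0, 0.0015, -0.0075]
    - [0, 0.0025, -0.0072]
    - [0, 0.0035, -0.0068]
  twist: [0, 0, 0, 0]
  claw: [0, 0, 0, 0]

```text
time_s: 11.05
tcp_pos: [0.5988, -0.0563, 0.1558]
ee_rot: [[0.013, -0.865, 0.502], [-0.006, 0.502, 0.865], [-1.0, -0.015, 0.002]]
wrist_force: [3.1, 1.9, -0.6]
gripper_width: 0.245
```

```bash
python3 wind.py 10 12 .155
```

```text
t 11.1 tcp [ 0.5976 -0.0569  0.1559] yaw 149.8 F [ 1.8   0.52 -0.28] M [ 0.316 -0.714 -0.058] w 0.246 q6 -40.8
angle -60.5 radius 0.0551
[[0.0008, 0.0057, -0.0078], [-0.0001, 0.0068, -0.0067], [-0.0001, 0.0079, -0.0055], [-0.0001, 0.0087, -0.004], [-0.0001, 0.0093, -0.0024], [-0.0002, 0.0096, -0.0008], [-0.0001, 0.0095, 0.001], [-0.0001, 0.0093, 0.0025], [-0.0001, 0.0087, 0.0041], [-0.0001, 0.0078, 0.0056], [-0.0001, 0.0067, 0.0068], [-0.0001, 0.0054, 0.0079]]
```

Emit:
apply_moves:
  xyz:
    - [0.0008, 0.0057, -0.0078]
    - [0, 0.0068, -0.0067]
    - [0, 0.0079, -0.0055]
    - [0, 0.0087, -0.004]
    - [0, 0.0093, -0.0024]
    - [0, 0.0096, -0.0008]
  twist: [0, 0, 0, 0, 0, 0]
  claw: [0, 0, 0, 0, 0, 0]

```text
time_s: 11.7
tcp_pos: [0.5411, -0.0577, 0.1554]
ee_rot: [[0.02, -0.864, 0.504], [-0.007, 0.504, 0.864], [-1.0, -0.021, 0.004]]
wrist_force: [3.8, 0.9, -0.5]
gripper_width: 0.244
```

```bash
python3 wind.py 10 12 .155;python3 w.py
```

```text
t 11.75 tcp [ 0.5397 -0.057   0.1552] yaw 149.75 F [2.87 0.62 0.23] M [ 0.489 -0.924 -0.022] w 0.243 q6 -42.1
angle -122.6 radius 0.0572
[[0.0, 0.0094, 0.0034], [-0.0001, 0.0092, 0.0029], [-0.0002, 0.0085, 0.0044], [-0.0001, 0.0076, 0.0058], [-0.0001, 0.0065, 0.0071], [-0.0001, 0.0052, 0.0081], [0.0, 0.0037, 0.0089], [0.0, 0.002, 0.0094], [0.0, 0.0004, 0.0096], [0.0001, -0.0012, 0.0095], [0.0001, -0.0029, 0.0091], [0.0001, -0.0044, 0.0085]]
t 11.8 tcp [ 0.5401 -0.0572  0.1553] yaw 149.79 F [2.26 2.33 0.96] M [ 0.589 -0.468  0.049] w 0.242 q6 -42.0
t 11.85 tcp [ 0.5403 -0.0574  0.1552] yaw 149.8 F [0.77 1.01 1.42] M [ 0.619 -0.231 -0.002] w 0.246 q6 -42.0
[-1.0, -0.018, 0.002]
```

Emit:
apply_moves:
  xyz:
    - [0, 0.0094, 0.0034]
    - [0, 0.0092, 0.0029]
    - [0, 0.0085, 0.0044]
    - [0, 0.0076, 0.0058]
    - [0, 0.0065, 0.0071]
    - [0, 0.0052, 0.0081]
    - [0, 0.0037, 0.0089]
    - [0, 0.002, 0.0094]
    - [0, 0.0004, 0.0096]
    - [0, -0.0012, 0.0095]
  twist: [0, 0, 0, 0, 0, 0, 0, 0, 0, 0]
  claw: [0, 0, 0, 0, 0, 0, 0, 0, 0, 0]

```text
time_s: 12.85
tcp_pos: [0.5281, 0.0292, 0.1548]
ee_rot: [[0.009, -0.866, 0.501], [-0.02, 0.501, 0.865], [-1.0, -0.018, -0.013]]
wrist_force: [2.5, -7.4, 1.0]
gripper_width: 0.244
```

```bash
python3 wind.py 10 12 .155; python3 - <<'E'
from model import *
p=imaging.capture('side'); cv2.imwrite('pics/c2.png',crop(p,180,180,120,100,6)[0])
E
```

```text
t 12.9 tcp [0.5291 0.0301 0.1548] yaw 150.0 F [ 2.32 -3.87  4.34] M [-1.423 -0.631 -0.081] w 0.243 q6 -52.5
angle 136.7 radius 0.0569
[[-0.0003, -0.0048, 0.0087], [0.0, -0.0046, 0.0084], [0.0, -0.0059, 0.0075], [0.0001, -0.0072, 0.0064], [0.0001, -0.0081, 0.005], [0.0001, -0.0089, 0.0036], [0.0001, -0.0094, 0.0019], [0.0002, -0.0096, 0.0003], [0.0002, -0.0095, -0.0014], [0.0002, -0.0091, -0.003], [0.0002, -0.0084, -0.0045], [0.0002, -0.0075, -0.0059]]
```

View pics/c2.png

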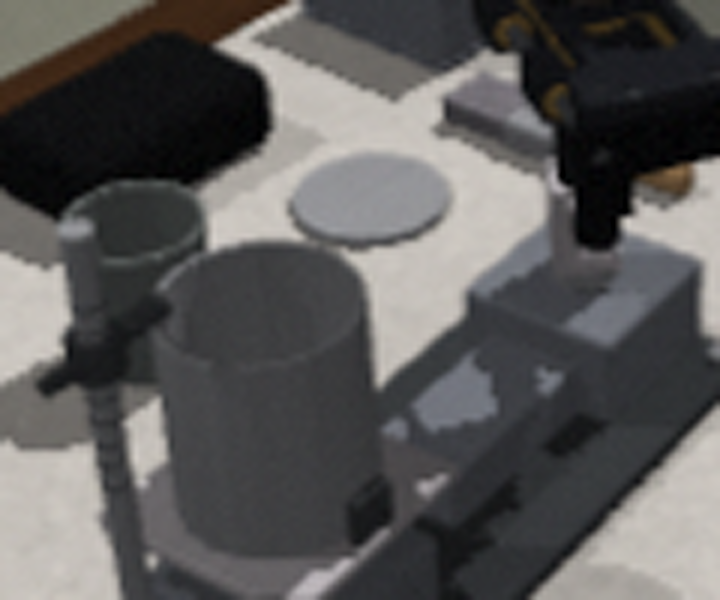

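Emit:
apply_moves:
  xyz:
    - [0, -0.0048, 0.0087]
    - [0, -0.0048, 0.0084]
    - [0, -0.0061, 0.0075]
    - [0, -0.0074, 0.0064]
    - [0, -0.0083, 0.0049]
    - [0, -0.009, 0.0034]
    - [0, -0.0095, 0.0017]
    - [0, -0.0096, 0.0001]
    - [0, -0.0095, -0.0016]
  twist: [0, 0, 0, 0, 0, 0, 0, 0, 0]
  claw: [0, 0, 0, 0, 0, 0, 0, 0, 0]

```text
time_s: 13.85
tcp_pos: [0.5963, 0.0398, 0.1551]
ee_rot: [[-0.022, -0.865, 0.502], [-0.009, 0.502, 0.865], [-1.0, 0.014, -0.019]]
wrist_force: [-0.5, 5.9, 5.4]
gripper_width: 0.246
```

```bash
python3 wind.py 10 12 .155
```

```text
t 13.9 tcp [0.5974 0.0393 0.155 ] yaw 149.84 F [1.07 3.97 5.64] M [ 1.482 -0.041 -0.026] w 0.242 q6 -49.5
angle 60.9 radius 0.0551
[[-0.0001, -0.0096, -0.0008], [-0.0001, -0.0093, -0.0023], [-0.0001, -0.0087, -0.0039], [0.0, -0.0079, -0.0054], [0.0001, -0.0069, -0.0066], [0.0, -0.0057, -0.0077], [0.0001, -0.0042, -0.0086], [0.0002, -0.0026, -0.0092], [0.0001, -0.0011, -0.0095], [0.0002, 0.0007, -0.0096], [0.0002, 0.0023, -0.0093], [0.0002, 0.0039, -0.0088]]
```

```bash
sed -i 's/-.0089\]); /-.0075]);/' wind.py; python3 wind.py 10 12 .155
```

```text
t 13.95 tcp [0.5971 0.0393 0.155 ] yaw 149.84 F [0.49 3.06 5.05] M [ 1.384 -0.121 -0.002] w 0.247 q6 -49.6
angle 60.3 radius 0.0539
[[-0.0001, -0.0095, 0.0004], [-0.0001, -0.0093, -0.0024], [-0.0, -0.0087, -0.004], [-0.0, -0.0079, -0.0054], [0.0, -0.0069, -0.0067], [0.0001, -0.0056, -0.0078], [0.0001, -0.0041, -0.0087], [0.0001, -0.0026, -0.0092], [0.0002, -0.0009, -0.0095], [0.0002, 0.0008, -0.0096], [0.0002, 0.0024, -0.0093], [0.0002, 0.004, -0.0087]]
```

Emit:
apply_moves:
  xyz:
    - [0, -0.0095, 0.0004]
    - [0, -0.0093, -0.0024]
    - [0, -0.0087, -0.004]
    - [0, -0.0079, -0.0054]
    - [0, -0.0069, -0.0067]
    - [0, -0.0056, -0.0078]
    - [0, -0.0041, -0.0087]
    - [0, -0.0026, -0.0092]
    - [0, -0.0009, -0.0095]
  twist: [0, 0, 0, 0, 0, 0, 0, 0, 0]
  claw: [0, 0, 0, 0, 0, 0, 0, 0, 0]

```text
time_s: 14.85
tcp_pos: [0.6213, -0.0316, 0.1551]
ee_rot: [[-0.014, -0.866, 0.501], [0.001, 0.501, 0.866], [-1.0, 0.013, -0.007]]
wrist_force: [4.8, 2.3, 1.3]
gripper_width: 0.252
```

```bash
python3 wind.py 10 12 .155
```

```text
t 14.9 tcp [ 0.6205 -0.0329  0.1552] yaw 149.9 F [3.97 1.2  0.69] M [ 0.251 -1.588 -0.087] w 0.248 q6 -41.8
angle -26.9 radius 0.0561
[[0.0003, 0.0014, -0.0096], [0.0001, 0.002, -0.0094], [0.0001, 0.0035, -0.0089], [0.0002, 0.0051, -0.0081], [0.0001, 0.0063, -0.0072], [0.0001, 0.0075, -0.0059], [0.0002, 0.0084, -0.0045], [0.0001, 0.0091, -0.003], [0.0001, 0.0095, -0.0014], [0.0002, 0.0096, 0.0002], [0.0001, 0.0094, 0.002], [0.0001, 0.0089, 0.0035]]
```

```bash
sed -i 's/\[.5705/[.5712/' wind.py; python3 wind.py 10 12 .155
```

```text
t 14.95 tcp [ 0.6206 -0.0324  0.1552] yaw 149.9 F [5.18 0.08 0.54] M [-0.168 -1.632 -0.011] w 0.241 q6 -41.8
angle -26.8 radius 0.0554
[[0.0003, 0.0007, -0.0096], [0.0001, 0.0019, -0.0094], [0.0001, 0.0035, -0.0089], [0.0001, 0.0051, -0.0081], [0.0002, 0.0063, -0.0072], [0.0001, 0.0075, -0.0059], [0.0002, 0.0084, -0.0046], [0.0001, 0.0091, -0.003], [0.0001, 0.0095, -0.0014], [0.0002, 0.0096, 0.0003], [0.0001, 0.0094, 0.0019], [0.0001, 0.0089, 0.0035]]
```

Emit:
apply_moves:
  xyz:
    - [0.0003, 0.0007, -0.0096]
    - [0.0001, 0.0019, -0.0094]
    - [0.0001, 0.0035, -0.0089]
    - [0.0001, 0.0051, -0.0081]
    - [0.0002, 0.0063, -0.0072]
    - [0.0001, 0.0075, -0.0059]
    - [0.0002, 0.0084, -0.0046]
    - [0.0001, 0.0091, -0.003]
    - [0.0001, 0.0095, -0.0014]
    - [0.0002, 0.0096, 0.0003]
  twist: [0, 0, 0, 0, 0, 0, 0, 0, 0, 0]
  claw: [0, 0, 0, 0, 0, 0, 0, 0, 0, 0]

```text
time_s: 15.95
tcp_pos: [0.5338, -0.0535, 0.1548]
ee_rot: [[-0.009, -0.865, 0.502], [-0.001, 0.502, 0.865], [-1.0, 0.008, -0.005]]
wrist_force: [5.1, 2.5, -0.8]
gripper_width: 0.243
```

```bash
python3 wind.py 10 12 .155
```

```text
t 16.0 tcp [ 0.5326 -0.0527  0.1547] yaw 149.89 F [ 3.69  2.11 -0.63] M [ 0.729 -1.681 -0.049] w 0.246 q6 -41.7
angle -130.5 radius 0.0595
[[-0.0002, 0.0084, 0.0069], [0.0, 0.0087, 0.0041], [0.0001, 0.0078, 0.0056], [0.0, 0.0067, 0.0068], [0.0, 0.0055, 0.0079], [0.0, 0.004, 0.0087], [-0.0, 0.0024, 0.0093], [-0.0001, 0.0008, 0.0096], [-0.0, -0.0009, 0.0095], [-0.0001, -0.0025, 0.0092], [-0.0001, -0.0041, 0.0087], [-0.0, -0.0056, 0.0078]]
```

Emit:
apply_moves:
  xyz:
    - [0, 0.0084, 0.0069]
    - [0, 0.0087, 0.0045]
    - [0, 0.0078, 0.0059]
    - [0, 0.0066, 0.007]
    - [0, 0.0053, 0.0081]
    - [0, 0.0038, 0.0088]
    - [0, 0.0022, 0.0093]
    - [0, 0.0005, 0.0096]
  twist: [0, 0, 0, 0, 0, 0, 0, 0]
  claw: [0, 0, 0, 0, 0, 0, 0, 0]

```text
time_s: 16.8
tcp_pos: [0.5212, 0.018, 0.1553]
ee_rot: [[-0.012, -0.869, 0.495], [-0.018, 0.495, 0.868], [-1.0, 0.002, -0.021]]
wrist_force: [4.8, -6.2, 1.0]
gripper_width: 0.245
```

```bash
python3 wind.py 10 12 .155
```

```text
t 16.85 tcp [0.5217 0.0188 0.1553] yaw 150.35 F [ 4.12 -4.24  2.1 ] M [-1.438 -1.434 -0.051] w 0.246 q6 -50.5
angle 152.0 radius 0.056
[[0.0001, -0.0016, 0.0096], [-0.0002, -0.0022, 0.0093], [-0.0002, -0.0038, 0.0088], [-0.0002, -0.0053, 0.008], [-0.0002, -0.0066, 0.007], [-0.0001, -0.0077, 0.0057], [-0.0001, -0.0085, 0.0043], [-0.0001, -0.0092, 0.0028], [-0.0, -0.0095, 0.0011], [-0.0, -0.0096, -0.0006], [0.0, -0.0093, -0.0022], [0.0001, -0.0088, -0.0038]]
```

Emit:
apply_moves:
  xyz:
    - [0, -0.0018, 0.0096]
    - [0, -0.0024, 0.0093]
    - [0, -0.004, 0.0088]
    - [0, -0.0055, 0.008]
    - [0, -0.0067, 0.0069]
    - [0, -0.0077, 0.0057]
    - [0, -0.0085, 0.0043]
    - [0, -0.0092, 0.0028]
    - [0, -0.0095, 0.0011]
    - [0, -0.0096, -0.0006]
  twist: [0, 0, 0, 0, 0, 0, 0, 0, 0, 0]
  claw: [0, 0, 0, 0, 0, 0, 0, 0, 0, 0]

```text
time_s: 17.85
tcp_pos: [0.5826, 0.0426, 0.1562]
ee_rot: [[-0.061, -0.871, 0.488], [-0.023, 0.49, 0.871], [-0.998, 0.042, -0.05]]
wrist_force: [-1.6, 11.4, 6.4]
gripper_width: 0.245
```

```bash
python3 wind.py 10 12 .155; python3 - <<'E'
from model import *
p=imaging.capture('side'); pickle.dump(p,open('Pc2.pkl','wb'));cv2.imwrite('pics/c3.png',crop(p,185,190,90,75,8)[0])
E
```

```text
t 17.9 tcp [0.5838 0.0423 0.1562] yaw 150.62 F [0.18 9.15 7.08] M [ 2.98  -0.101 -0.191] w 0.246 q6 -49.4
angle 75.8 radius 0.0513
[[0.0006, -0.0085, 0.0053], [-0.0004, -0.0096, -0.0], [-0.0003, -0.0094, -0.0017], [-0.0002, -0.009, -0.0032], [-0.0001, -0.0083, -0.0048], [0.0, -0.0074, -0.0061], [0.0001, -0.0062, -0.0073], [0.0002, -0.0048, -0.0083], [0.0003, -0.0033, -0.009], [0.0004, -0.0017, -0.0094], [0.0005, -0.0001, -0.0096], [0.0005, 0.0017, -0.0094]]
```

View pics/c3.png

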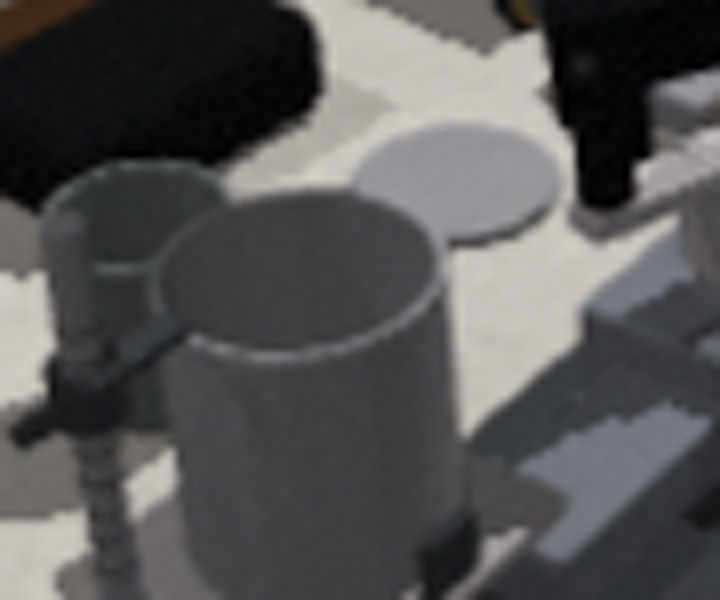

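```bash
python3 - <<'E'
from can import *
p=pickle.load(open('Pc2.pkl','rb'))
fitcan(p,(151,447,364,186),[(190,318),(185,322)],8,185,190)
cv2.imwrite('pics/c4.png',crop(p,188,205,40,36,18)[0])
E
```

```text
rim centre free [0.5525 0.2074 0.1949] [-0.18  0.18 -0.29  0.32]
(0.5569, 0.0995, 0.0996) rim z [0.1991] [ 1.03  1.66 -0.37  0.09] tip z,lat [[211.1, 1.7], [208.9, 3.8]]
(0.5551, 0.1046, 0.0996) rim z [0.2024] [-0.31  0.59 -0.15  0.15] tip z,lat [[216.5, -2.6], [214.4, -0.4]]
(0.56, 0.101, 0.0996) rim z [0.1981] [-0.35  0.24 -0.22  0.26] tip z,lat [[212.3, -2.8], [210.1, -0.7]]
(0.559, 0.103, 0.09) rim z [0.1991] [-1.11 -0.43 -0.1   0.32] tip z,lat [[214.5, -5.8], [212.4, -3.6]]
```

View pics/c4.png

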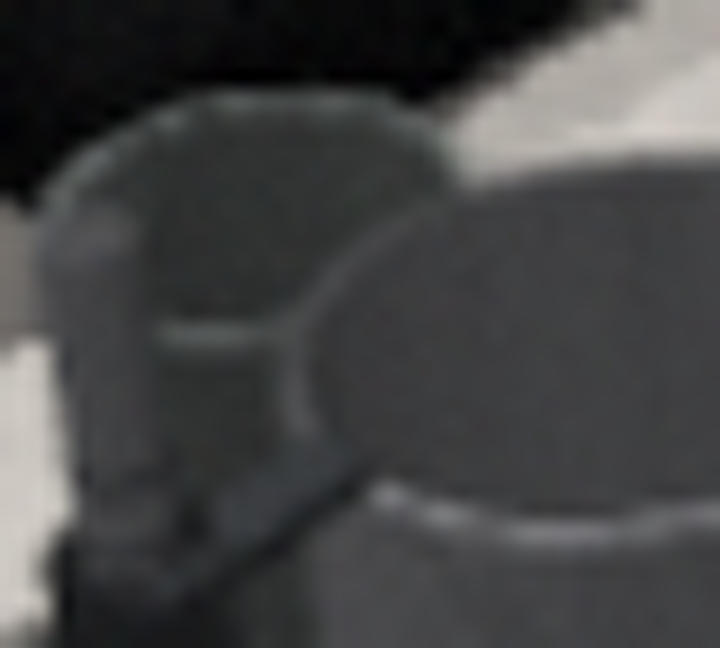

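Emit:
apply_moves:
  xyz:
    - [0, -0.0065, 0.0048]
    - [0, -0.0096, 0.0003]
    - [0, -0.0094, -0.0014]
    - [0, -0.009, -0.003]
    - [0, -0.0083, -0.0046]
    - [0, -0.0074, -0.006]
    - [0, -0.0062, -0.0072]
    - [0, -0.0048, -0.0083]
    - [0, -0.0033, -0.009]
  twist: [0.5, 0, 0, 0, 0, 0, 0, 0, 0]
  claw: [0, 0, 0, 0, 0, 0, 0, 0, 0]

```text
time_s: 18.85
tcp_pos: [0.6248, -0.0063, 0.1556]
ee_rot: [[-0.054, -0.87, 0.489], [-0.008, 0.491, 0.871], [-0.998, 0.043, -0.034]]
wrist_force: [5.2, 4.2, 1.6]
gripper_width: 0.247
```

```bash
python3 wind.py 10 8 .155;python3 w.py; python3 - <<'E'
from model import *
p=imaging.capture('side'); cv2.imwrite('pics/c5.png',crop(p,185,170,125,100,6)[0])
E
```

```text
t 18.9 tcp [ 0.6248 -0.0075  0.1557] yaw 150.53 F [5.38 2.67 0.92] M [ 0.946 -2.102 -0.098] w 0.245 q6 -43.3
angle -0.1 radius 0.0536
[[0.0008, -0.0052, -0.008], [0.0002, -0.0024, -0.0093], [0.0003, -0.0007, -0.0096], [0.0003, 0.0009, -0.0095], [0.0005, 0.0026, -0.0092], [0.0004, 0.0041, -0.0086], [0.0005, 0.0056, -0.0078], [0.0005, 0.0068, -0.0067]]
t 18.95 tcp [ 0.6248 -0.0073  0.1557] yaw 150.53 F [5.88 2.18 0.87] M [ 0.751 -2.117 -0.082] w 0.244 q6 -43.3
t 19.0 tcp [ 0.6249 -0.0071  0.1556] yaw 150.55 F [ 6.12  1.11 -0.13] M [ 0.634 -2.138 -0.   ] w 0.248 q6 -43.3
[-0.998, 0.043, -0.034]
```

View pics/c5.png

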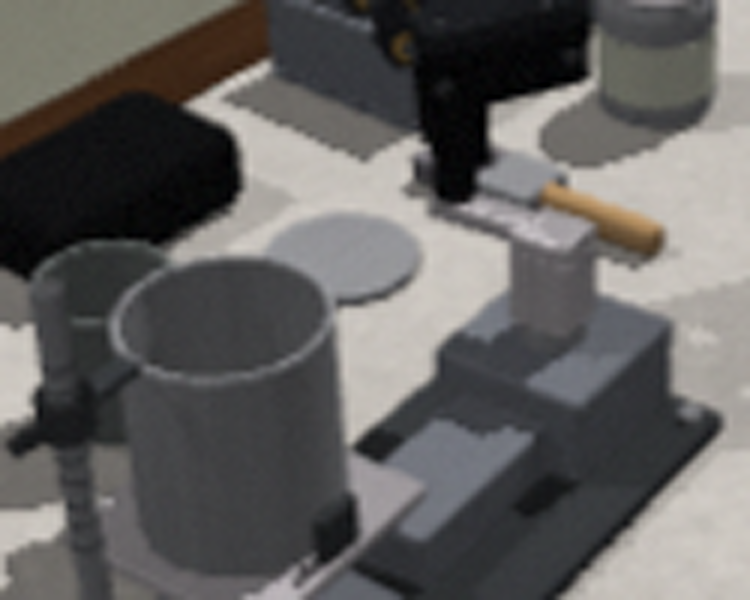

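```bash
cat > ov.py <<'E'
from can import *
import sys
from scipy.ndimage import map_coordinates,gaussian_filter
p=imaging.capture('side'); pickle.dump(p,open('Pc3.pkl','wb'))
g=gaussian_filter(cv2.cvtColor(p['pixels'],cv2.COLOR_RGB2GRAY).astype(float),.7)
t=np.arange(180)*np.pi/90
def sc(c):
    # rim bright line: brightness minus neighbours in/outside (z offset)
    u=proj(p,np.c_[c[0]+.0425*np.cos(t),c[1]+.0425*np.sin(t),0*t+c[2]])
    cen=u.mean(0); n=(u-cen)/np.linalg.norm(u-cen,axis=1)[:,None]
    f=lambda w:map_coordinates(g,[w[:,1],w[:,0]],order=1)
    return -np.mean(2*f(u)-f(u+2*n)-f(u-2*n))
from scipy.optimize import minimize
best=None
for k in range(40):
    x0=np.array([.549,.2095,.20])+np.random.default_rng(k).normal(0,[.004,.004,.006])
    m=minimize(sc,x0,method='Nelder-Mead',options=dict(initial_simplex=x0+np.vstack([np.zeros(3),np.diag([.003]*3)]),xatol=1e-5))
    if best is None or m.fun<best.fun: best=m
print('rim free',best.x.round(4),best.fun)
for cxy in ((.546,.209),(.549,.2105),(.5441,.2140)):
    zz=np.arange(.17,.24,.0005); v=[sc([*cxy,z]) for z in zz]; i=int(np.argmin(v)); print(cxy,'rim z',zz[i].round(4),round(v[i],2))
E
python3 ov.py; python3 - <<'E'
from model import *
p=pickle.load(open('Pc3.pkl','rb'))
cv2.imwrite('pics/c6.png',crop(p,188,205,44,36,18)[0])
E
```

```text
rim free [0.5668 0.1947 0.1866] -44.586199795098
(0.546, 0.209) rim z 0.2045 -35.65
(0.549, 0.2105) rim z 0.2035 -37.71
(0.5441, 0.214) rim z 0.2075 -36.26
```

View pics/c6.png

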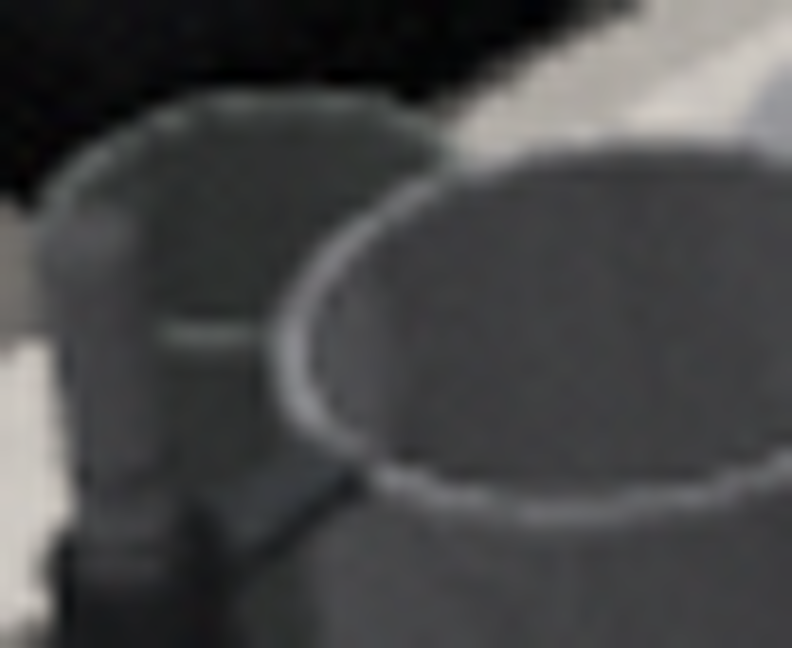

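```bash
cat > ov2.py <<'E'
from can import *
import sys
p=pickle.load(open(sys.argv[1],'rb')); rz=float(sys.argv[2]); ds=[float(x) for x in sys.argv[3].split(',')]
J=tuple(float(x) for x in sys.argv[4].split(',')); 
ims=[]
for dl in ds:
    pp=dict(p); im=p['pixels'].astype(float); pp['pixels']=np.clip((im-20)*2,0,255).astype(np.uint8)
    c=crop(pp,192,212,32,25,12)
    draw(c,p,T(cyl(0,.11,rz-.002,rz,.0425,72),*J),'c',(0,255,255))
    b=box(0,.1745,rz+dl-.004,rz+dl,.01,.035)
    draw(c,p,T(b,*J),'b',(0,0,255)); ims.append(c[0])
raw=crop(pp,192,212,32,25,12)[0]
cv2.imwrite('pics/'+sys.argv[5],np.vstack([np.hstack([raw,ims[0]]),np.hstack(ims[1:3])]))
E
python3 ov2.py Pc3.pkl .2035 2,4,6 .56,.101,.0996 ov1.png
```

```text
(no output)
```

View pics/ov1.png

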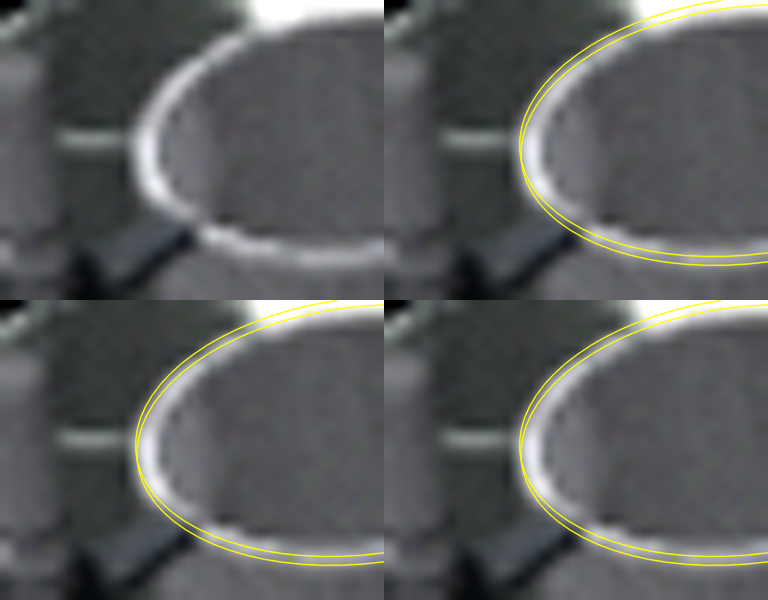

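```bash
python3 - <<'E'
from can import *
p=pickle.load(open('Pc3.pkl','rb'));J=(.56,.101,.0996)
b=box(0,.1745,.2055-.004,.2055,.01,.035); print(b); print(proj(p,T(b,*J)))
E
```

```text
[[-0.005   0.157   0.2015]
 [ 0.005   0.157   0.2015]
 [ 0.005   0.192   0.2015]
 [-0.005   0.192   0.2015]
 [-0.005   0.157   0.2055]
 [ 0.005   0.157   0.2055]
 [ 0.005   0.192   0.2055]
 [-0.005   0.192   0.2055]]
[[209.6378899  233.62873879]
 [206.19338509 232.17189074]
 [195.07874479 240.56133033]
 [198.56360569 242.10944591]
 [209.43128339 232.15878134]
 [205.97897958 230.70622112]
 [194.82823889 239.07422005]
 [198.32103667 240.61804209]]
```

```bash
python3 ov2.py Pc3.pkl .2035 .002,.004,.006 .56,.101,.0996 ov2.png
```

```text
(no output)
```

View pics/ov2.png

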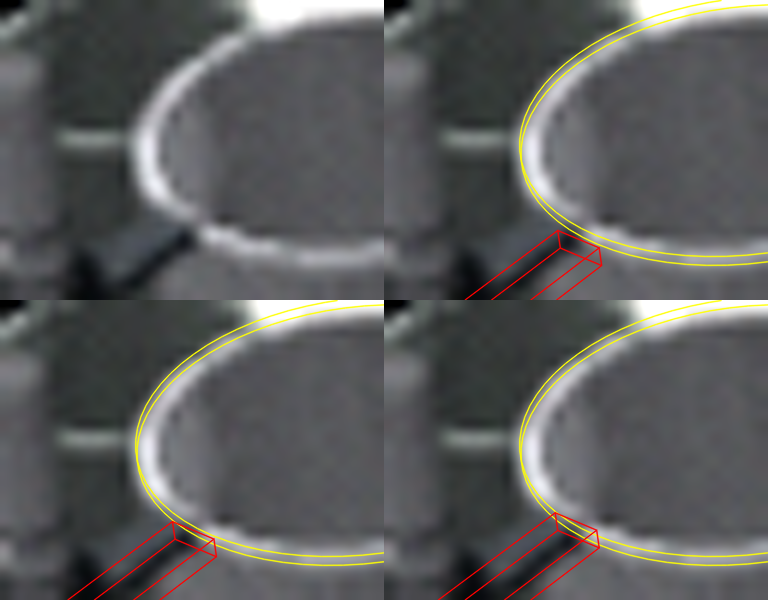

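```bash
cat > avg.py <<'E'
from model import *
import sys
def avg(n,k):
    P=[imaging.capture(n) for _ in range(k)]; p=dict(P[0]); p['f']=np.mean([q['pixels'].astype(float) for q in P],0); return p
if __name__=='__main__':
    for n,b in(('top',(168,192,40,30)),('side',(188,205,44,36))):
        p=avg(n,5); pickle.dump(p,open(f'A_{n}.pkl','wb')); q=dict(p); f=p['f']; q['pixels']=np.clip((f-15)*1.8,0,255).astype(np.uint8)
        cv2.imwrite(f'pics/{sys.argv[1]}_{n}.png',crop(q,*b,16)[0])
E
python3 avg.py a1
```

```text
(no output)
```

View pics/a1_top.png

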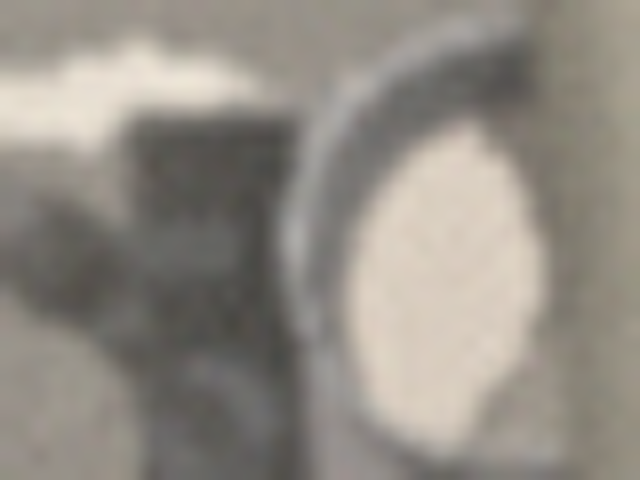

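View pics/a1_side.png

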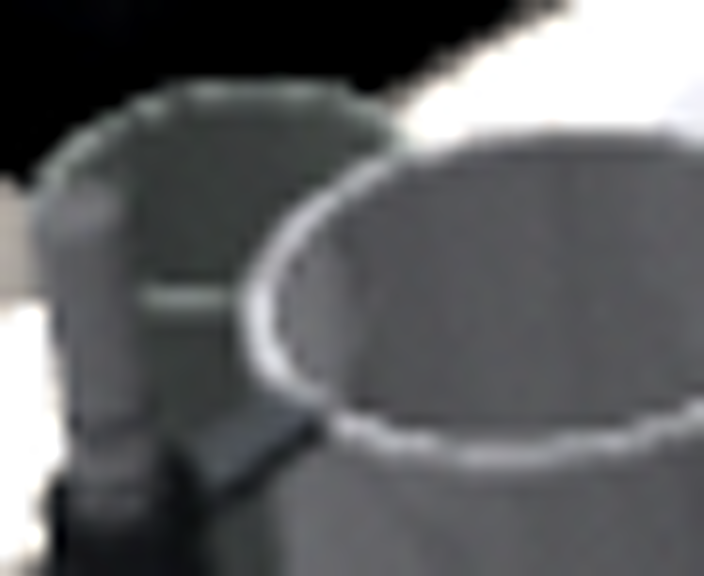

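```bash
sed -i 's/\[.5712/[.5718/' wind.py; python3 wind.py 10 11 .155
```

```text
t 19.65 tcp [ 0.6249 -0.007   0.1556] yaw 150.59 F [5.8  1.94 0.53] M [ 0.531 -2.164 -0.018] w 0.249 q6 -43.3
angle 0.5 radius 0.0531
[[0.0007, -0.0057, -0.0077], [0.0002, -0.0025, -0.0092], [0.0003, -0.0008, -0.0095], [0.0003, 0.0008, -0.0095], [0.0005, 0.0024, -0.0093], [0.0004, 0.0041, -0.0087], [0.0005, 0.0055, -0.0078], [0.0006, 0.0067, -0.0068], [0.0005, 0.0078, -0.0055], [0.0005, 0.0087, -0.004], [0.0005, 0.0092, -0.0025]]
```

Emit:
apply_moves:
  xyz:
    - [0.0004, -0.0055, -0.0077]
    - [0.0002, -0.0025, -0.0092]
    - [0.0003, -0.0008, -0.0095]
    - [0.0003, 0.0009, -0.0095]
    - [0.0004, 0.0026, -0.0092]
    - [0.0004, 0.0043, -0.0086]
    - [0.0005, 0.0057, -0.0077]
    - [0.0005, 0.0069, -0.0066]
    - [0.0005, 0.008, -0.0052]
    - [0.0005, 0.0088, -0.0036]
    - [0.0005, 0.0093, -0.002]
  twist: [0, 0, 0, 0, 0, 0, 0, 0, 0, 0, 0]
  claw: [0, 0, 0, 0, 0, 0, 0, 0, 0, 0, 0]

```text
time_s: 20.75
tcp_pos: [0.5559, -0.0657, 0.1544]
ee_rot: [[-0.037, -0.87, 0.491], [-0.015, 0.492, 0.871], [-0.999, 0.025, -0.031]]
wrist_force: [3.1, -3.2, 2.1]
gripper_width: 0.245
```

```bash
python3 wind.py 10 4 .155; python3 avg.py a2; python3 w.py
```

```text
t 20.8 tcp [ 0.5541 -0.0652  0.1543] yaw 150.52 F [-0.25 -2.8   3.37] M [-1.128 -0.637  0.007] w 0.248 q6 -39.9
angle -107.1 radius 0.0604
[[-0.0006, 0.0107, 0.004], [0.0003, 0.0096, 0.0004], [0.0002, 0.0093, 0.0021], [0.0001, 0.0088, 0.0037]]
t 21.35 tcp [ 0.5555 -0.0653  0.1543] yaw 150.59 F [-2.09 -4.71  6.63] M [-1.108  0.537  0.063] w 0.238 q6 -39.8
t 21.4 tcp [ 0.5554 -0.0653  0.1543] yaw 150.58 F [-1.43 -3.75  7.02] M [-1.173  0.633  0.109] w 0.242 q6 -39.8
[-0.999, 0.028, -0.033]
```

View pics/a2_top.png

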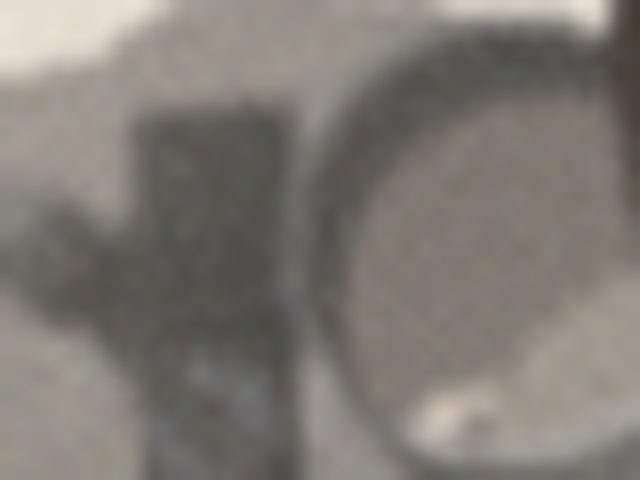

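View pics/a2_side.png

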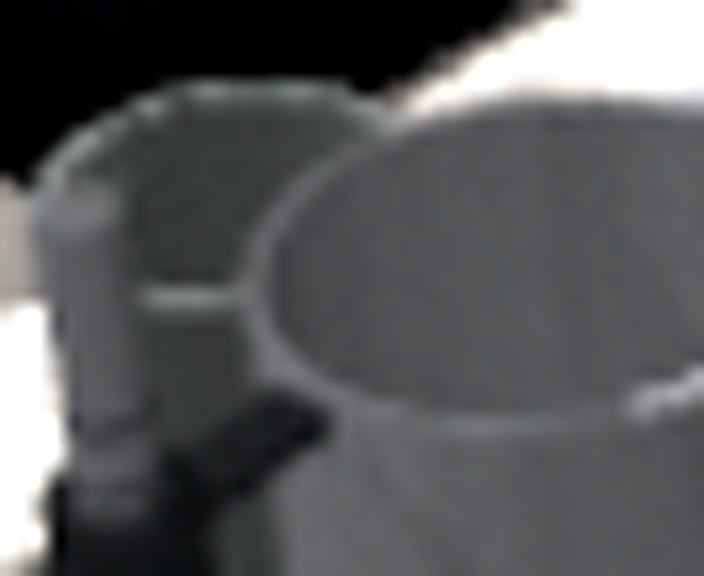

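```bash
cat > fin.py <<'E'
from can import *
import sys
p=pickle.load(open('A_side.pkl','rb'));t=pickle.load(open('A_top.pkl','rb'))
from scipy.ndimage import map_coordinates,gaussian_filter
q=dict(p);q['pixels']=np.clip((p['f']-15)*1.8,0,255).astype(np.uint8)
cv2.imwrite('pics/'+sys.argv[1],crop(q,195,195,56,45,14)[0])
print('tri tip',tri(p,(206.3,229.4),t,(182.5,206.8)).round(4))
E
python3 fin.py c9.png
```

```text
tri tip [0.5485 0.2573 0.2092]
```

View pics/c9.png

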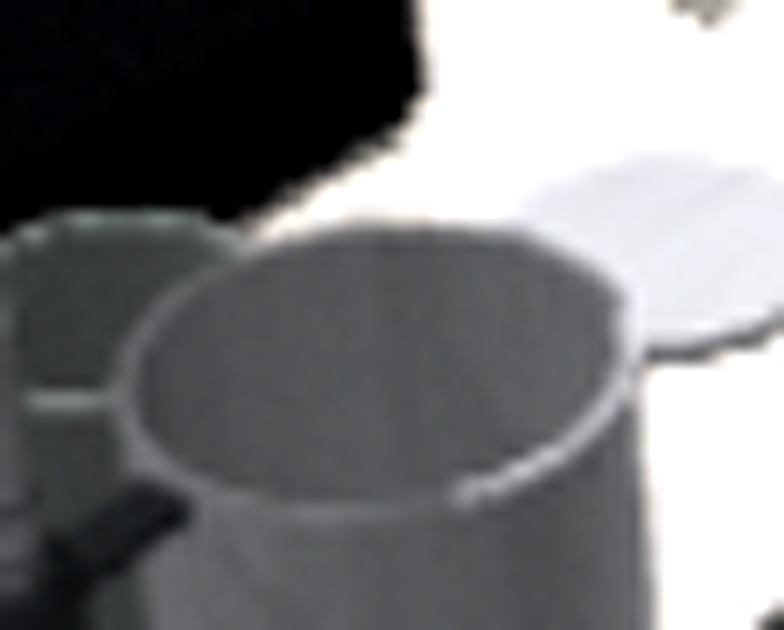

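```bash
python3 - <<'E'
from can import *
p=pickle.load(open('A_side.pkl','rb'))
tx=(206.3+.5-195)*14-.5; ty=(229.4+.5-195)*14-.5
fitcan(p,(113,639,521,217),[(tx,ty)],14,195,195)
fitcan(p,(118,634,516,222),[(tx,ty)],14,195,195)
# with tip y at .1587
for J in ((.5569,.0995,.0996),(.5600,.1010,.0996),(.5590,.1030,.09)):
    for y in(.157,.1587,.161):
        ut=np.array([206.3,229.4]); g=least_squares(lambda q:(proj(p,T(np.array([[q[1],y,q[0]]]),*J))[0]-ut),[.2,0]); print(J,y,g.x.round(4))
E
```

```text
rim centre free [0.5514 0.2089 0.2048] [-0.04  0.04 -0.07  0.08]
(0.5569, 0.0995, 0.0996) rim z [0.2076] [ 1.4   1.67 -0.2  -0.14] tip z,lat [[208.4, 7.9]]
(0.5551, 0.1046, 0.0996) rim z [0.2109] [ 0.06  0.6   0.02 -0.08] tip z,lat [[213.9, 3.6]]
(0.56, 0.101, 0.0996) rim z [0.2067] [ 0.02  0.25 -0.05  0.03] tip z,lat [[209.7, 3.4]]
(0.559, 0.103, 0.09) rim z [0.2076] [-0.75 -0.44  0.07  0.09] tip z,lat [[211.8, 0.5]]
rim centre free [0.5641 0.1981 0.1933] [ 0.02 -0.02  0.04 -0.04]
(0.5569, 0.0995, 0.0996) rim z [0.2076] [ 1.05  2.03  0.16 -0.5 ] tip z,lat [[208.4, 7.9]]
(0.5551, 0.1046, 0.0996) rim z [0.2109] [-0.3   0.96  0.38 -0.44] tip z,lat [[213.9, 3.6]]
(0.56, 0.101, 0.0996) rim z [0.2067] [-0.34  0.6   0.31 -0.33] tip z,lat [[209.7, 3.4]]
(0.559, 0.103, 0.09) rim z [0.2076] [-1.11 -0.08  0.43 -0.27] tip z,lat [[211.8, 0.5]]
(0.5569, 0.0995, 0.0996) 0.157 [0.2084 0.0079]
(0.5569, 0.0995, 0.0996) 0.1587 [0.2102 0.0061]
(0.5569, 0.0995, 0.0996) 0.161 [0.2126 0.0037]
(0.56, 0.101, 0.0996) 0.157 [0.2097 0.0034]
(0.56, 0.101, 0.0996) 0.1587 [0.2114 0.0016]
(0.56, 0.101, 0.0996) 0.161 [ 0.2138 -0.0008]
(0.559, 0.103, 0.09) 0.157 [0.2118 0.0005]
(0.559, 0.103, 0.09) 0.1587 [ 0.2136 -0.0013]
(0.559, 0.103, 0.09) 0.161 [ 0.216  -0.0038]
```

```bash
cat > ov3.py <<'E'
from can import *
import sys
p=pickle.load(open('A_side.pkl','rb'));q=dict(p);q['pixels']=np.clip((p['f']-15)*1.8,0,255).astype(np.uint8)
ims=[]
for J,rz,tz,g in eval(sys.argv[1]):
    c=crop(q,195,208,25,19,16)
    draw(c,p,T(cyl(0,.11,rz,rz,.0425,120),*J),'c',(0,255,255))
    draw(c,p,T(cyl(0,.1525,rz,rz,.0005,8),*J),'c',(255,255,0))
    draw(c,p,T(box(0,.1525+g+.0175,tz-.004,tz,.01,.035),*J),'b',(0,0,255)); ims.append(c[0])
cv2.imwrite('pics/'+sys.argv[2],np.hstack(ims))
E
python3 ov3.py "[((.56,.101,.0996),.2067,.2097,.0045),((.56,.101,.0996),.2067,.2114,.0062)]" ov4.png
```

```text
(no output)
```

View pics/ov4.png

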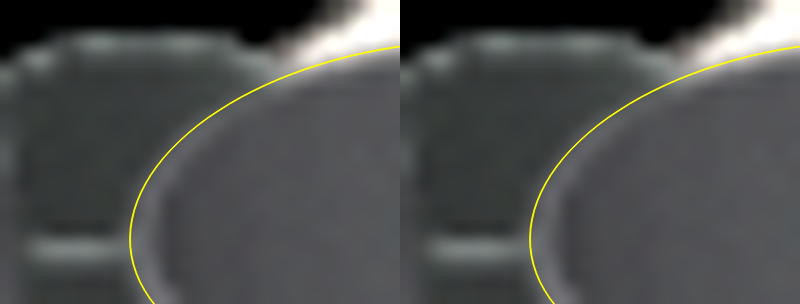

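```bash
sed -i 's/195,208,25,19,16/195,216,25,24,16/' ov3.py; python3 ov3.py "[((.56,.101,.0996),.2067,.2097,.0045),((.56,.101,.0996),.2067,.2114,.0062)]" ov5.png
```

```text
(no output)
```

View pics/ov5.png

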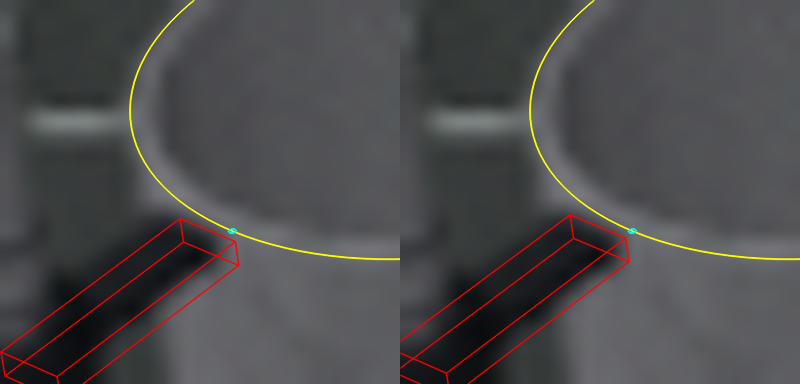

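```bash
python3 wind.py 9 5 .155
```

```text
t 21.45 tcp [ 0.5554 -0.0653  0.1543] yaw 150.59 F [-1.38 -3.13  6.35] M [-1.122  0.529  0.084] w 0.247 q6 -39.8
angle -105.8 radius 0.06
[[-0.0005, 0.0097, 0.0035], [0.0002, 0.0086, 0.0], [0.0002, 0.0085, 0.0013], [0.0002, 0.0082, 0.0027], [0.0001, 0.0077, 0.0039]]
```

```bash
python3 - <<'E'
from wind import *
wind(9.3,5,.1545,C=np.array([.571,-.0105]))
E
```

```text
t 21.45 tcp [ 0.5554 -0.0653  0.1543] yaw 150.59 F [-1.38 -3.13  6.35] M [-1.122  0.529  0.084] w 0.247 q6 -39.8
angle -105.9 radius 0.0569
[[0.0001, 0.0093, 0.0005], [0.0002, 0.0089, 0.0001], [0.0002, 0.0088, 0.0015], [0.0002, 0.0084, 0.0029], [0.0001, 0.0078, 0.0042]]
```

Emit:
apply_moves:
  xyz:
    - [0, 0.0093, 0.0005]
    - [0, 0.0089, 0.0004]
    - [0, 0.0087, 0.0019]
    - [0, 0.0083, 0.0033]
    - [0, 0.0077, 0.0046]
  twist: [0, 0, 0, 0, 0]
  claw: [0, 0, 0, 0, 0]

```text
time_s: 21.95
tcp_pos: [0.5213, -0.0366, 0.1557]
ee_rot: [[-0.047, -0.87, 0.49], [-0.021, 0.491, 0.871], [-0.999, 0.03, -0.041]]
wrist_force: [0.5, -3.7, 3.3]
gripper_width: 0.24
```

```bash
python3 w.py; python3 wind.py 9 1 .155; python3 avg.py a3; python3 - <<'E'
from model import *
p=pickle.load(open('A_side.pkl','rb')); cv2.imwrite('pics/a3w.png',crop(p,185,170,125,100,6)[0])
E
```

```text
t 22.0 tcp [ 0.5208 -0.0356  0.1557] yaw 150.59 F [-1.83 -2.41  3.99] M [-0.951 -0.127 -0.022] w 0.243 q6 -43.9
t 22.05 tcp [ 0.521  -0.036   0.1557] yaw 150.63 F [-1.4  -1.82  5.34] M [-0.63   0.164  0.028] w 0.245 q6 -43.8
[-0.999, 0.031, -0.041]
t 22.1 tcp [ 0.521  -0.0361  0.1557] yaw 150.62 F [-2.15 -0.92  6.09] M [-0.432  0.342  0.048] w 0.244 q6 -43.8
angle -150.6 radius 0.0583
[[0.0005, 0.0053, 0.0079]]
```

View pics/a3w.png

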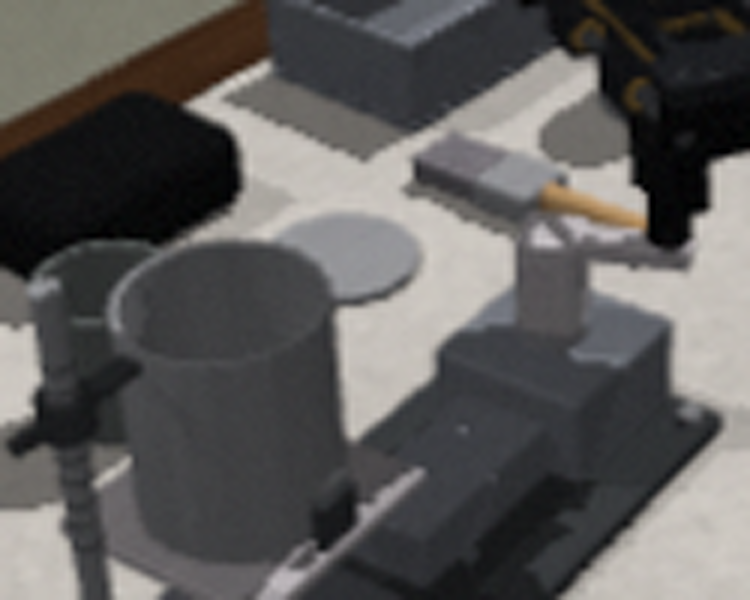

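View pics/a3_side.png

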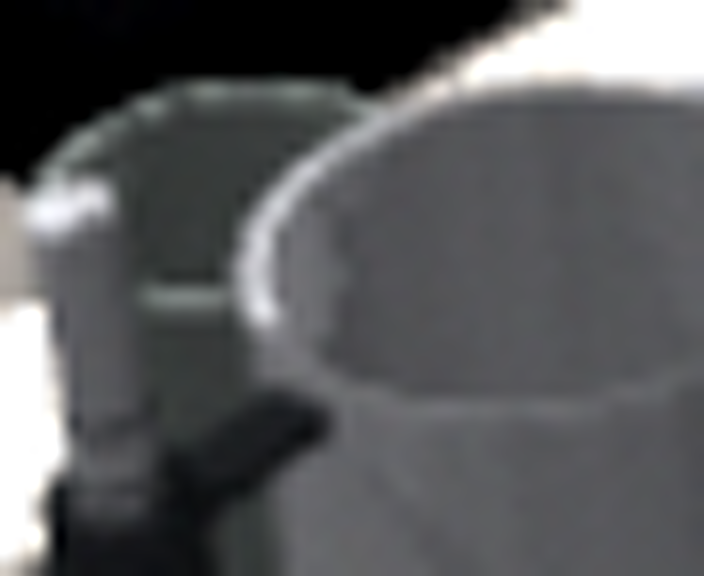

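Emit:
apply_moves:
  xyz:
    - [0, 0, 0]
    - [0, 0, 0]
    - [0, 0, 0]
    - [0, 0, 0]
  twist: [0, 0, 0, 0]
  claw: [0.8, 0.8, 0.8, 0.8]

```text
time_s: 23.0
tcp_pos: [0.5177, -0.0337, 0.1522]
ee_rot: [[-0.057, -0.87, 0.49], [-0.016, 0.491, 0.871], [-0.998, 0.042, -0.042]]
wrist_force: [-0.3, -0.3, 0.2]
gripper_width: 0.522
```

```bash
python3 w.py
```

```text
t 23.05 tcp [ 0.5177 -0.0337  0.1521] yaw 150.55 F [ 0.26  0.31 -0.27] M [ 0.061 -0.048  0.092] w 0.567 q6 -43.7
t 23.1 tcp [ 0.5179 -0.0339  0.1523] yaw 150.55 F [ 0.41 -0.15  0.2 ] M [ 0.066 -0.062 -0.008] w 0.616 q6 -43.7
[-0.998, 0.042, -0.042]
```

Emit:
apply_moves:
  xyz:
    - [0, 0, 0]
    - [-0.015, 0, 0]
    - [-0.03, 0, 0]
    - [-0.04, 0, 0]
    - [-0.03, 0, 0]
    - [0, -0.015, -0.025]
    - [0, -0.022, -0.039]
    - [0, -0.022, -0.039]
    - [0, -0.022, -0.039]
    - [0, -0.022, -0.039]
    - [0, -0.022, -0.039]
    - [0, 0, 0]
  twist: [0, 0, 0, 0, 0, 0, 0, 0, 0, 0, 0, 0]
  claw: [0.8, 0.8, 0.8, 0.8, 0.8, 0.8, 0.8, 0.8, 0.8, 0.8, 0.8, 0.8]

```text
time_s: 24.3
tcp_pos: [0.5263, -0.2932, 0.2754]
ee_rot: [[-0.057, -0.872, 0.486], [-0.016, 0.487, 0.873], [-0.998, 0.042, -0.042]]
wrist_force: [0.2, 0.5, -0.7]
gripper_width: 0.798
```

```bash
python3 w.py; sed -i 's/avg(n,5)/avg(n,8)/' avg.py; python3 avg.py a4; python3 - <<'E'
from model import *
p=pickle.load(open('A_side.pkl','rb')); cv2.imwrite('pics/a4w.png',crop(p,185,170,125,100,6)[0])
p=pickle.load(open('A_top.pkl','rb')); cv2.imwrite('pics/a4t.png',crop(p,160,170,133,90,6)[0])
E
```

```text
t 24.35 tcp [ 0.5264 -0.2913  0.2754] yaw 150.88 F [ 1.27  0.1  -0.22] M [ 0.082 -0.059 -0.017] w 0.803 q6 -16.8
t 24.4 tcp [ 0.5266 -0.2898  0.2756] yaw 150.99 F [0.49 0.99 0.35] M [ 0.056 -0.018  0.044] w 0.801 q6 -16.8
[-0.998, 0.042, -0.041]
```

View pics/a4w.png

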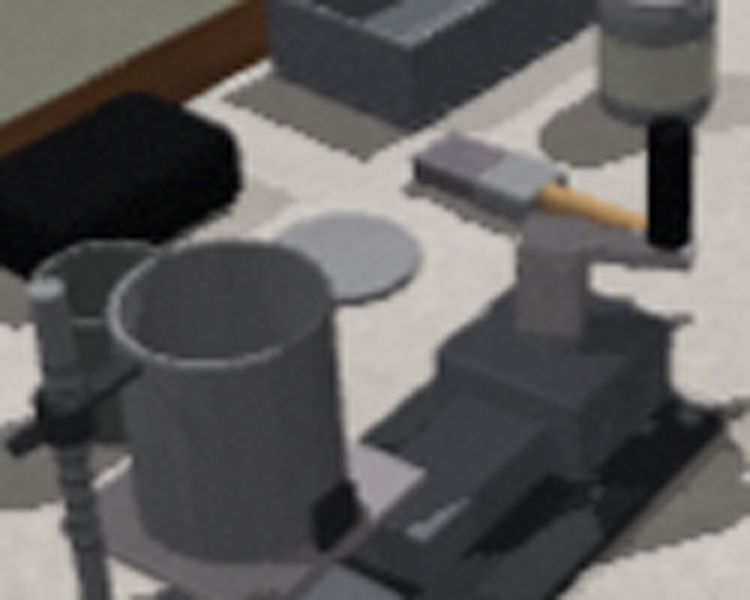

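View pics/a4t.png

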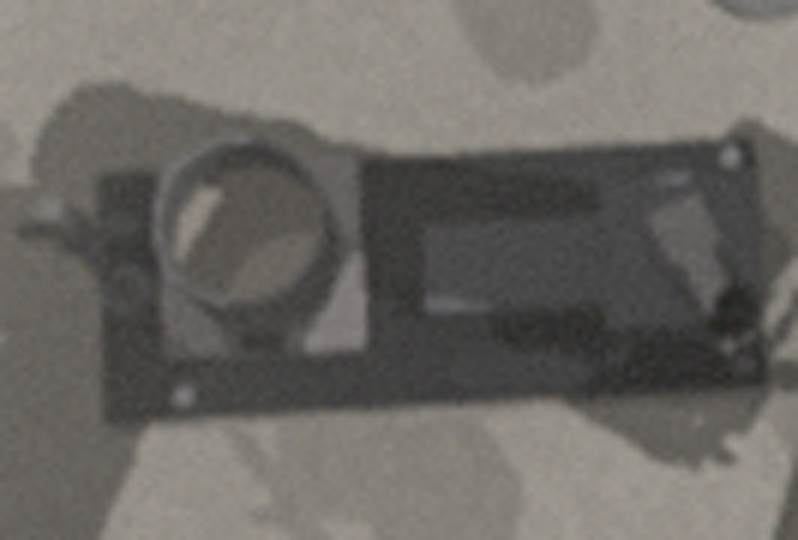

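View pics/a4_top.png

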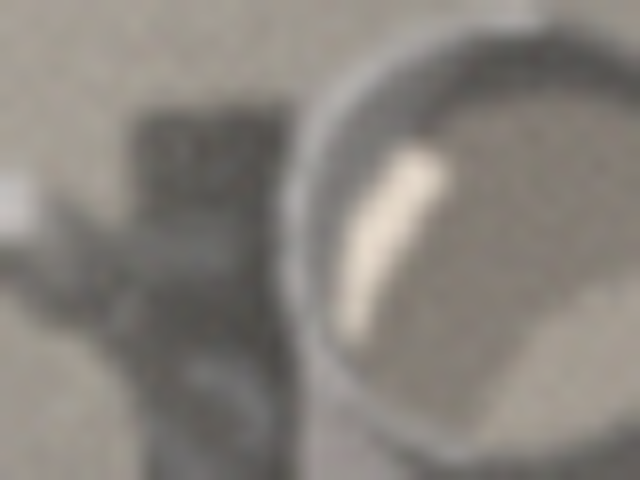

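View pics/a4_side.png

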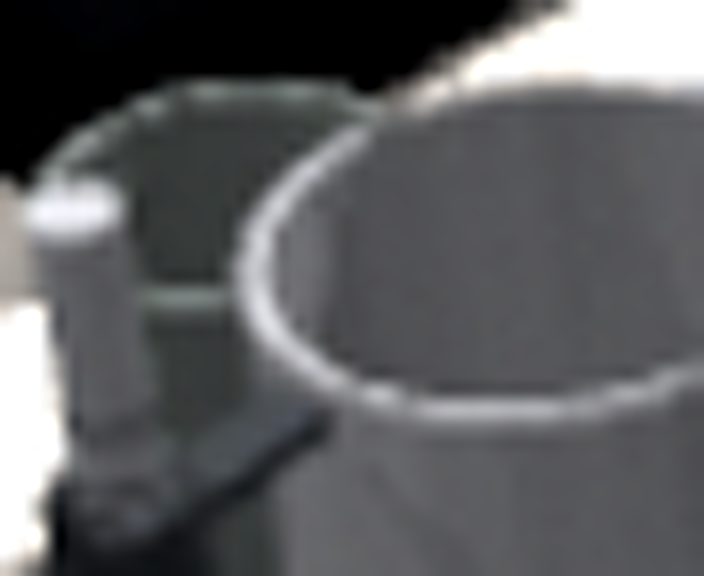

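```bash
python3 - <<'E'
from model import *
t=pickle.load(open('A_top.pkl','rb')); g=t['f'].mean(2)
np.set_printoptions(linewidth=200,precision=0,suppress=True)
print('cols',np.arange(172,192))
for r_ in range(200,214): print(r_,g[r_,172:192])
s=pickle.load(open('A_side.pkl','rb')); h=s['f'].mean(2)
print('side cols',np.arange(196,218))
for r_ in range(222,240): print(r_,h[r_,196:218])
E
```

```text
cols [172 173 174 175 176 177 178 179 180 181 182 183 184 185 186 187 188 189 190 191]
200 [102. 102. 102.  95.  80.  70.  69.  69.  65.  66.  63.  63.  61.  66.  90. 107. 101.  88.  83.  81.]
201 [102. 101. 100.  95.  78.  70.  67.  71.  63.  64.  63.  63.  61.  68.  92. 106.  92.  84.  82.  84.]
202 [102. 102. 102.  95.  80.  71.  68.  67.  64.  66.  65.  61.  63.  75.  96. 100.  89.  84.  84.  91.]
203 [ 99. 101. 103.  95.  81.  69.  65.  66.  64.  66.  63.  62.  63.  80. 105.  97.  85.  83.  90. 104.]
204 [ 92.  96.  99.  94.  82.  70.  66.  65.  63.  62.  63.  62.  65.  86. 109.  93.  84.  87. 101. 120.]
205 [ 83.  87.  94.  91.  78.  69.  68.  69.  69.  68.  66.  62.  64.  84. 105.  91.  85.  94. 115. 130.]
206 [ 81.  79.  82.  82.  77.  74.  72.  71.  71.  71.  68.  64.  66.  82.  99.  89.  84. 101. 127. 135.]
207 [ 80.  76.  75.  75.  76.  75.  75.  74.  75.  74.  69.  64.  63.  80.  98.  90.  87. 104. 130. 132.]
208 [ 78.  73.  73.  72.  74.  74.  72.  73.  72.  73.  69.  61.  62.  85. 102.  89.  89. 110. 131. 128.]
209 [ 77.  72.  72.  67.  70.  71.  68.  67.  67.  65.  64.
[... 1760 characters left out ...]
. 54. 71. 71. 71. 72. 71. 69. 67. 67. 68.]
233 [63. 65. 61. 54. 59. 59. 59. 56. 44. 36. 48. 65. 68. 71. 71. 71. 73. 72. 70. 68. 67. 68.]
234 [63. 62. 57. 52. 56. 59. 56. 43. 36. 52. 68. 74. 72. 71. 69. 67. 72. 72. 70. 68. 67. 68.]
235 [49. 53. 59. 51. 48. 44. 35. 31. 44. 65. 74. 73. 72. 70. 70. 66. 69. 72. 70. 68. 67. 68.]
236 [57. 53. 53. 46. 37. 34. 37. 43. 50. 64. 73. 73. 72. 70. 71. 70. 68. 69. 70. 68. 67. 68.]
237 [60. 55. 43. 36. 32. 38. 46. 47. 51. 62. 72. 73. 72. 71. 70. 71. 68. 66. 66. 67. 68. 68.]
238 [46. 39. 28. 28. 34. 42. 47. 47. 49. 60. 72. 72. 72. 70. 70. 71. 70. 68. 65. 64. 66. 67.]
239 [30. 27. 26. 27. 32. 41. 47. 47. 47. 57. 72. 73. 73. 71. 71. 70. 70. 69. 66. 65. 64. 66.]
```

```bash
cat > joint.py <<'E'
from can import *
from scipy.ndimage import map_coordinates,gaussian_filter
S=pickle.load(open('A_side.pkl','rb'));Tp=pickle.load(open('A_top.pkl','rb'))
def ringpts(p,c,r,rng,bright=True,wid=3.0):
    g=gaussian_filter(p['f'].mean(2),.4); out=[]
    for a in np.radians(rng):
        X=np.array([[c[0]+r*np.cos(a),c[1]+r*np.sin(a),c[2]],[c[0]+(r+.003)*np.cos(a),c[1]+(r+.003)*np.sin(a),c[2]]])
        u=proj(p,X); n=u[1]-u[0]; n/=np.linalg.norm(n)
        t=np.arange(-wid,wid+.01,.1); q=u[0]+t[:,None]*n; v=map_coordinates(g,[q[:,1],q[:,0]],order=3)
        i=int(np.argmax(v)); 
        if 5<i<len(t)-6 and v[i]>max(v[max(0,i-18)],v[min(len(v)-1,i+18)])+6: out.append((a,*q[i]))
    return np.array(out)
c0=(.549,.2095,.209)
rs=ringpts(S,c0,.042,np.arange(60,260,4)); rt=ringpts(Tp,c0,.042,np.arange(20,160,4))
print(len(rs),len(rt)); print(rs[::5].round(2)); print(rt[::4].round(2))
tipS=np.array([206.0,229.8]);tipT=np.array([182.1,206.6]);YAW=.095
def dist(p,c,r,pts,b):
    t=np.linspace(0,2*np.pi,721); u=proj(p,np.c_[c[0]+r*np.cos(t),c[1]+r*np.sin(t),0*t+c[2]])+b
    d=np.linalg.norm(pts[:,None,1:]-u[None],axis=2); i=d.argmin(1); inside=np.array([cv2.pointPolygonTest(u.astype(np.float32).reshape(-1,1,2),(float(x),float(y)),True) for _,x,y in pts]); return inside
def run(r,sigb=.6,zprior=None,l0=None,verbose=True,tS=tipS,tT=tipT):
    def f(q):
        cx,cy,rz,l,g,tz=q[:6]; bs=q[6:8];bt=q[8:10]
        e=[dist(S,(cx,cy,rz),r,rs,bs)/.15/np.sqrt(len(rs)/6), dist(Tp,(cx,cy,rz),r,rt,bt)/.2/np.sqrt(len(rt)/6)]
        tip=np.array([[cx,cy,0]])+T(np.array([[l,.0425+g,tz]]),0,0,YAW)
        e+=[(proj(S,tip)[0]+bs-tS)/.3,(proj(Tp,tip)[0]+bt-tT)/.4,q[6:10]/sigb,[l/.0015]]
        return np.concatenate([np.ravel(x) for x in e])
    m=least_squares(f,[.549,.2095,.209,0,.006,.21,0,0,0,0],x_scale=[.01]*6+[1]*4,diff_step=1e-4)
    C=np.linalg.pinv(m.jac.T@m.jac); J=np.zeros(10);J[5]=1;J[2]=-1
    print('r',r,'can',m.x[:2].round(4),'rim z',m.x[2].round(4),'tip z',m.x[5].round(4),'tip-rim mm',((m.x[5]-m.x[2])*1000).round(2),'+-',(1000*np.sqrt(J@C@J)).round(2),'g',m.x[4].round(4),'l',m.x[3].round(4),'b',m.x[6:].round(2),'cost',m.cost.round(1))
for r in(.041,.0415,.042,.0425): run(r)
run(.042,1.5); run(.042,.1)
E
python3 joint.py
```

```text
28 25
[[  1.05 203.87 223.47]
 [  1.4  206.25 226.68]
 [  1.75 210.75 229.01]
 [  2.09 216.68 230.15]
 [  2.44 223.25 230.05]
 [  2.79 229.32 228.2 ]]
[[  0.35 194.41 193.2 ]
 [  0.63 190.92 195.43]
 [  0.91 188.04 198.22]
 [  1.19 186.7  201.9 ]
 [  1.47 186.   205.47]
 [  1.75 186.13 209.  ]
 [  2.3  188.67 215.53]]
r 0.041 can [0.5534 0.2074] rim z 0.2056 tip z 0.2083 tip-rim mm 2.65 +- 1.13 g 0.0084 l 0.0004 b [ 0.09 -0.05 -0.15  0.03] cost 8.7
r 0.0415 can [0.5527 0.2071] rim z 0.2063 tip z 0.2089 tip-rim mm 2.51 +- 1.13 g 0.0089 l 0.0004 b [-0.05  0.01 -0.03 -0.1 ] cost 8.8
r 0.042 can [0.553  0.2066] rim z 0.2063 tip z 0.2087 tip-rim mm 2.41 +- 1.13 g 0.0093 l 0.0004 b [ 0.    0.02 -0.02 -0.01] cost 9.1
r 0.0425 can [0.5535 0.2058] rim z 0.2062 tip z 0.2085 tip-rim mm 2.31 +- 1.13 g 0.0098 l 0.0004 b [-0.01  0.07 -0.11  0.19] cost 9.8
r 0.042 can [0.5541 0.2063] rim z 0.2058 tip z 0.2082 tip-rim mm 2.44 +- 1.13 g 0.0094 l 0.0004 b [ 0.22  0.02 -0.14  0.32] cost 9.1
r 0.042 can [0.553  0.2066] rim z 0.2063 tip z 0.2087 tip-rim mm 2.42 +- 1.15 g 0.0094 l 0.0005 b [ 0.02  0.   -0.01 -0.  ] cost 9.2
```

```bash
cat >> joint.py <<'E'
print('--');
for tS in((206.3,229.5),(206.3,229.8),(206.,229.5)): run(.042,tS=np.array(tS))
for tT in((182.5,206.6),(182.9,206.6)): run(.042,tT=np.array(tT))
E
python3 joint.py | sed -n '/--/,$p'; cat > c.py <<'E'
from model import *
s=pickle.load(open('A_side.pkl','rb'))
E
python3 - <<'E'
from plan import *
s=st(); C=np.array([.5715,-.009])
# grip position now estimate from last held TCP
print('rel to tool for (.521,-.0361):')
plan(lin((*s['tcp_pos'],ang(s['ee_rot'])),(.521,-.0361,.262,150.6),7),rnd=3)
E
```

```text
--
r 0.042 can [0.5529 0.2063] rim z 0.2062 tip z 0.2093 tip-rim mm 3.13 +- 1.9 g 0.0089 l 0.0001 b [-0.13  0.   -0.12 -0.06] cost 9.5
r 0.042 can [0.5527 0.2067] rim z 0.2067 tip z 0.2091 tip-rim mm 2.36 +- 1.12 g 0.009 l 0.0001 b [ 0.01  0.09  0.06 -0.09] cost 9.7
r 0.042 can [0.5529 0.2066] rim z 0.2064 tip z 0.2096 tip-rim mm 3.18 +- 1.13 g 0.0092 l 0.0004 b [-0.01  0.03  0.01 -0.01] cost 9.1
r 0.042 can [0.553  0.2068] rim z 0.2065 tip z 0.2084 tip-rim mm 1.87 +- 1.13 g 0.0088 l 0.0008 b [ 0.05  0.02  0.07 -0.01] cost 9.0
r 0.042 can [0.5525 0.207 ] rim z 0.2066 tip z 0.2079 tip-rim mm 1.3 +- 1.13 g 0.0081 l 0.0011 b [-0.03 -0.06  0.17 -0.12] cost 9.2
t 25.2 tcp [ 0.527  -0.2887  0.2763] yaw 151.15 F [ 0.34 -0.32  0.49] M [ 0.077 -0.104  0.009] w 0.802 q6 -16.8
rel to tool for (.521,-.0361):
"xyz": [[0.001, 0.018, 0.031], [0.002, 0.018, 0.032], [0.001, 0.018, 0.031], [0.002, 0.019, 0.031], [0.001, 0.018, 0.031], [0.002, 0.018, 0.031], [0.001, 0.018, 0.031]] "twist": [0.1, 0.1, 0.0, 0.1, 0.1, 0.1, 0.0]
```

Emit:
apply_moves:
  xyz:
    - [0.001, 0.01, 0.015]
    - [0.002, 0.018, 0.032]
    - [0.001, 0.018, 0.031]
    - [0.002, 0.019, 0.031]
    - [0.001, 0.018, 0.031]
    - [0.002, 0.018, 0.031]
    - [0.001, 0.014, 0.023]
    - [0.001, 0.007, 0.012]
  twist: [0.1, 0.1, 0, 0.1, 0.1, 0.1, 0, 0]
  claw: [0.8, 0.8, 0.8, 0.8, 0.8, 0.8, 0.8, 0.8]

```text
time_s: 26.0
tcp_pos: [0.5203, -0.0442, 0.2608]
ee_rot: [[-0.055, -0.867, 0.495], [-0.016, 0.496, 0.868], [-0.998, 0.04, -0.042]]
wrist_force: [-0.4, -0.0, 0.3]
gripper_width: 0.799
```

```bash
python3 w.py; python3 - <<'E'
from plan import *
s=st(); plan([(.521,-.0355,.235,150.6),(.521,-.0355,.20,150.6),(.521,-.0355,.172,150.6),(.521,-.0355,.157,150.6)],rnd=3)
E
```

```text
t 26.05 tcp [ 0.5203 -0.0433  0.2605] yaw 150.28 F [ 0.34 -0.1  -1.29] M [ 0.177 -0.029 -0.01 ] w 0.795 q6 -42.9
t 26.1 tcp [ 0.5204 -0.0447  0.2606] yaw 150.27 F [-1.16  0.06 -1.04] M [ 0.012 -0.082 -0.021] w 0.801 q6 -42.8
[-0.998, 0.04, -0.042]
t 26.1 tcp [ 0.5204 -0.0447  0.2606] yaw 150.27 F [-1.16  0.06 -1.04] M [ 0.012 -0.082 -0.021] w 0.801 q6 -42.8
"xyz": [[0.025, 0.003, 0.009], [0.035, -0.001, 0.002], [0.028, -0.002, 0.001], [0.015, -0.0, 0.001]] "twist": [-0.3, -0.0, -0.0, -0.0]
```

Emit:
apply_moves:
  xyz:
    - [0.025, 0.003, 0.009]
    - [0.03, -0.001, 0.001]
    - [0, 0, 0]
  twist: [-0.3, 0, 0]
  claw: [0.8, 0.8, 0.8]

```text
time_s: 26.4
tcp_pos: [0.5219, -0.0377, 0.2054]
ee_rot: [[-0.052, -0.87, 0.491], [-0.017, 0.492, 0.87], [-0.999, 0.037, -0.04]]
wrist_force: [-1.2, -0.6, -0.9]
gripper_width: 0.798
```

```bash
python3 - <<'E'
from plan import *
from model import *
p=imaging.capture('side'); s=st(); plan([(.521,-.0355,.19,150.6),(.521,-.0355,.172,150.6),(.521,-.0355,.157,150.6)],rnd=3)
cv2.imwrite('pics/r1.png',crop(p,250,130,80,100,6)[0])
E
```

```text
t 26.45 tcp [ 0.5235 -0.0378  0.2078] yaw 150.54 F [ 0.24 -0.27 -0.23] M [-0.009 -0.074  0.044] w 0.8 q6 -43.4
"xyz": [[0.018, 0.003, 0.001], [0.018, -0.001, 0.001], [0.015, -0.0, 0.001]] "twist": [-0.1, 0.0, 0.0]
```

View pics/r1.png

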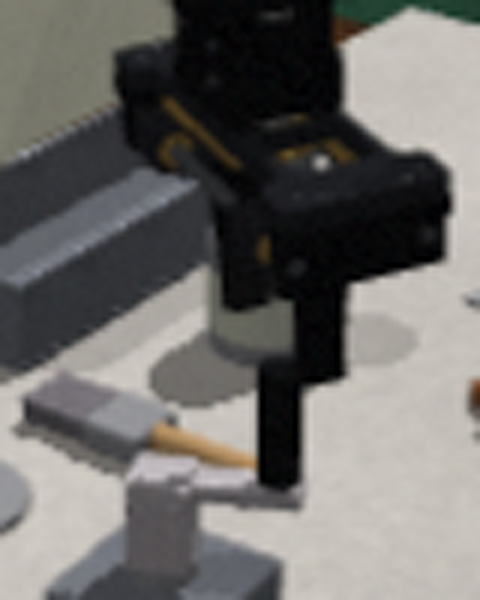

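Emit:
apply_moves:
  xyz:
    - [0.018, 0.002, 0.001]
    - [0.018, 0, 0]
    - [0.013, 0, 0]
    - [0, 0, 0]
    - [0, 0, 0]
    - [0, 0, 0]
    - [0, 0, 0]
    - [0, 0, 0]
    - [0, 0, 0]
    - [0, 0, 0]
    - [0, 0, 0]
  twist: [0, 0, 0, 0, 0, 0, 0, 0, 0, 0, 0]
  claw: [0.8, 0.8, 0.8, 0.4, 0, 0, 0, 0, 0, 0, 0]

```text
time_s: 27.55
tcp_pos: [0.5285, -0.0411, 0.1707]
ee_rot: [[-0.025, -0.869, 0.494], [-0.018, 0.494, 0.869], [-1.0, 0.013, -0.028]]
wrist_force: [-0.4, -0.7, -0.5]
gripper_width: 0.243
```

```bash
python3 w.py
```

```text
t 27.6 tcp [ 0.5285 -0.0411  0.1707] yaw 150.37 F [-0.33 -0.7   0.1 ] M [-0.043 -0.009  0.001] w 0.246 q6 -43.5
t 27.65 tcp [ 0.5285 -0.0411  0.1707] yaw 150.37 F [-0.17  0.11 -0.3 ] M [-0.003 -0.047 -0.057] w 0.245 q6 -43.5
[-1.0, 0.013, -0.028]
```

```bash
python3 - <<'E'
from wind import *
wind(10.5,5,.170,C=np.array([.571,-.009]))
E
```

```text
t 27.65 tcp [ 0.5285 -0.0411  0.1707] yaw 150.37 F [-0.17  0.11 -0.3 ] M [-0.003 -0.047 -0.057] w 0.245 q6 -43.5
angle -142.9 radius 0.0533
[[0.0007, 0.0095, 0.0032], [-0.0001, 0.0078, 0.0063], [-0.0001, 0.0065, 0.0077], [-0.0002, 0.0051, 0.0087], [-0.0002, 0.0033, 0.0095]]
```

Emit:
apply_moves:
  xyz:
    - [0.0005, 0.0092, 0.0037]
    - [0, 0.0078, 0.0063]
    - [0, 0.0065, 0.0077]
    - [0, 0.005, 0.0087]
    - [0, 0.0032, 0.0095]
  twist: [0, 0, 0, 0, 0]
  claw: [0, 0, 0, 0, 0]

```text
time_s: 28.15
tcp_pos: [0.5181, 0.0069, 0.1706]
ee_rot: [[-0.024, -0.869, 0.494], [-0.022, 0.495, 0.869], [-0.999, 0.01, -0.031]]
wrist_force: [0.8, -3.9, 1.0]
gripper_width: 0.244
```

```bash
python3 w.py; python3 - <<'E'
from wind import *
wind(5,1,.170,C=np.array([.571,-.009]))
from model import *
p=imaging.capture('side'); cv2.imwrite('pics/r2.png',crop(p,250,155,60,75,8)[0])
E
```

```text
t 28.2 tcp [0.5186 0.008  0.1706] yaw 150.41 F [-1.75 -2.33  3.14] M [-0.685  0.362 -0.061] w 0.25 q6 -49.3
t 28.25 tcp [0.5185 0.0076 0.1706] yaw 150.43 F [-2.22 -1.88  3.03] M [-0.364  0.451 -0.007] w 0.241 q6 -49.2
[-0.999, 0.01, -0.03]
t 28.25 tcp [0.5185 0.0076 0.1706] yaw 150.43 F [-2.22 -1.88  3.03] M [-0.364  0.451 -0.007] w 0.241 q6 -49.2
angle 162.5 radius 0.0551
[[0.0004, 0.0007, 0.0048]]
```

View pics/r2.png

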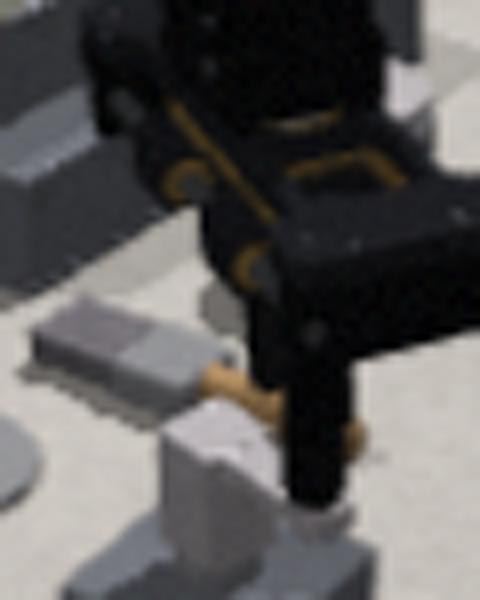

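Emit:
apply_moves:
  xyz:
    - [0.001, 0, 0]
    - [0, 0, 0]
    - [0, 0, 0]
    - [0, 0, 0]
    - [0, 0, 0]
    - [0, 0, 0]
  twist: [0, 0, 0, 0, 0, 0]
  claw: [0, 0.8, 0.8, 0.8, 0.8, 0.8]

```text
time_s: 28.9
tcp_pos: [0.5183, 0.0088, 0.169]
ee_rot: [[-0.024, -0.869, 0.494], [-0.017, 0.494, 0.869], [-1.0, 0.013, -0.027]]
wrist_force: [-1.4, -0.5, 0.6]
gripper_width: 0.616
```

Emit:
apply_moves:
  xyz:
    - [-0.015, 0, 0]
    - [-0.03, 0, 0]
    - [-0.03, 0, 0]
    - [-0.03, 0, 0]
    - [0, -0.015, -0.025]
    - [0, -0.022, -0.039]
    - [0, -0.022, -0.039]
    - [0, -0.022, -0.039]
    - [0, -0.022, -0.039]
    - [0, -0.022, -0.039]
    - [0, -0.015, -0.025]
    - [0, 0, 0]
  twist: [0, 0, 0, 0, 0, 0, 0, 0, 0, 0, 0, 0]
  claw: [0.8, 0.8, 0.8, 0.8, 0.8, 0.8, 0.8, 0.8, 0.8, 0.8, 0.8, 0.8]

```text
time_s: 30.1
tcp_pos: [0.5227, -0.281, 0.2809]
ee_rot: [[-0.025, -0.871, 0.491], [-0.017, 0.491, 0.871], [-1.0, 0.014, -0.027]]
wrist_force: [-0.1, 0.9, -0.3]
gripper_width: 0.802
```

```bash
python3 w.py; python3 avg.py a5; python3 joint.py; python3 - <<'E'
from model import *
p=pickle.load(open('A_side.pkl','rb')); cv2.imwrite('pics/a5w.png',crop(p,185,170,125,100,6)[0])
E
```

```text
t 30.15 tcp [ 0.5226 -0.2797  0.2808] yaw 150.63 F [ 1.15 -0.05  0.7 ] M [ 0.125 -0.002 -0.017] w 0.804 q6 -17.8
t 30.2 tcp [ 0.5227 -0.2784  0.281 ] yaw 150.73 F [-0.01  0.38 -0.79] M [ 0.108 -0.    -0.012] w 0.8 q6 -17.8
[-1.0, 0.014, -0.026]
30 26
[[  1.05 203.87 223.47]
 [  1.4  206.53 226.55]
 [  1.75 211.13 228.69]
 [  2.09 217.07 229.34]
 [  2.44 223.13 229.16]
 [  2.79 229.13 227.97]]
[[  0.56 191.63 194.64]
 [  0.84 188.57 197.35]
 [  1.12 186.77 200.89]
 [  1.4  186.08 204.57]
 [  1.68 186.05 208.13]
 [  1.95 186.83 211.52]
 [  2.23 187.87 215.  ]]
r 0.041 can [0.5528 0.2079] rim z 0.2085 tip z 0.209 tip-rim mm 0.5 +- 1.11 g 0.0081 l 0.0004 b [-0.02  0.05  0.05 -0.01] cost 12.2
r 0.0415 can [0.5536 0.2069] rim z 0.2078 tip z 0.2082 tip-rim mm 0.37 +- 1.9 g 0.0085 l 0.0003 b [-0.05  0.   -0.15  0.24] cost 12.3
r 0.042 can [0.5535 0.2068] rim z 0.2083 tip z 0.2086 tip-rim mm 0.23 +- 1.12 g 0.0089 l 0.0002 b [-0.05  0.03  0.02  0.21] cost 13.1
r 0.0425 can [0.5535 0.2061] rim z 0.2084 tip z 0.2085 tip-rim mm 0.08 +- 1.13 g 0.0093 l 0.0002 b [-0.2   0.03 -0.01  0.24] cost 14.4

[... 229 characters left out ...]
-0.04  0.    0.05 -0.02] cost 14.0
--
r 0.042 can [0.5536 0.2064] rim z 0.2078 tip z 0.2087 tip-rim mm 0.91 +- 1.12 g 0.0085 l -0.0001 b [-0.17 -0.06 -0.15  0.24] cost 13.6
r 0.042 can [0.554  0.2061] rim z 0.2076 tip z 0.2077 tip-rim mm 0.11 +- 1.9 g 0.0086 l 0.0 b [-0.15  0.   -0.26  0.34] cost 13.8
r 0.042 can [0.5536 0.2065] rim z 0.2081 tip z 0.209 tip-rim mm 0.99 +- 1.9 g 0.0089 l 0.0002 b [-0.12 -0.   -0.08  0.26] cost 12.9
r 0.042 can [0.5539 0.2067] rim z 0.208 tip z 0.2076 tip-rim mm -0.4 +- 1.12 g 0.0082 l 0.0007 b [ 0.02 -0.   -0.01  0.38] cost 12.5
r 0.042 can [0.5533 0.2063] rim z 0.2081 tip z 0.2071 tip-rim mm -1.0 +- 1.13 g 0.0076 l 0.001 b [-0.35  0.01 -0.15  0.19] cost 12.4
```

View pics/a5w.png

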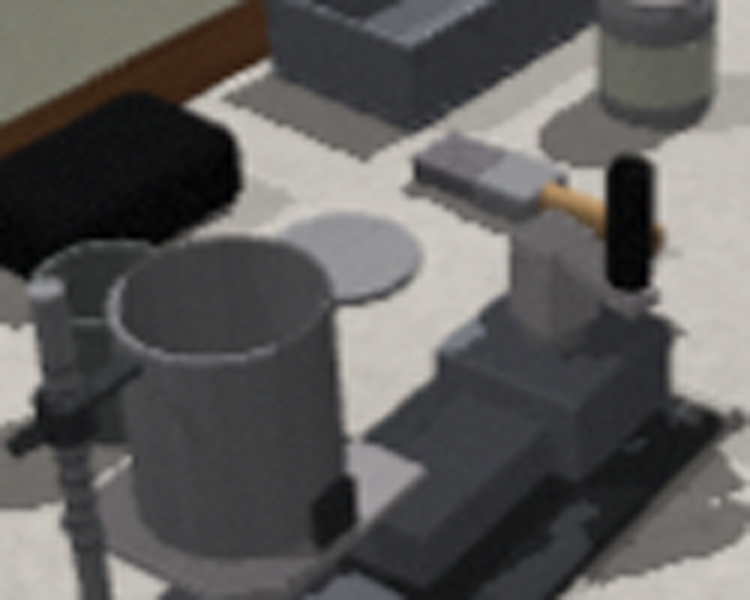

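View pics/a5_side.png

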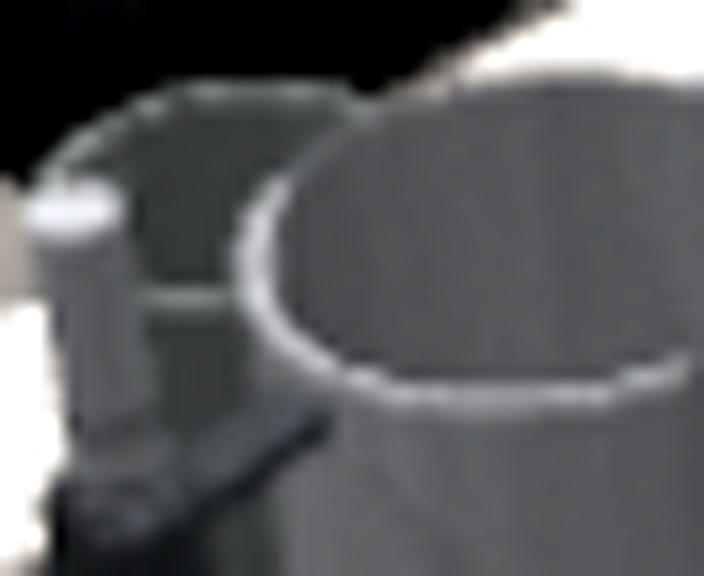

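```bash
python3 - <<'E'
from model import *
p=pickle.load(open('A_side.pkl','rb')); ims=[]
for x,y,z in ((.568,-.0075,.07),(.568,-.0075,.077)):
    c=crop(p,255,190,50,55,8)
    for q,k in crank: draw(c,p,T(q,x,y,np.radians(162),z),k,(0,255,0))
    ims.append(c[0])
cv2.imwrite('pics/h.png',np.hstack(ims))
E
```

```text
(no output)
```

View pics/h.png

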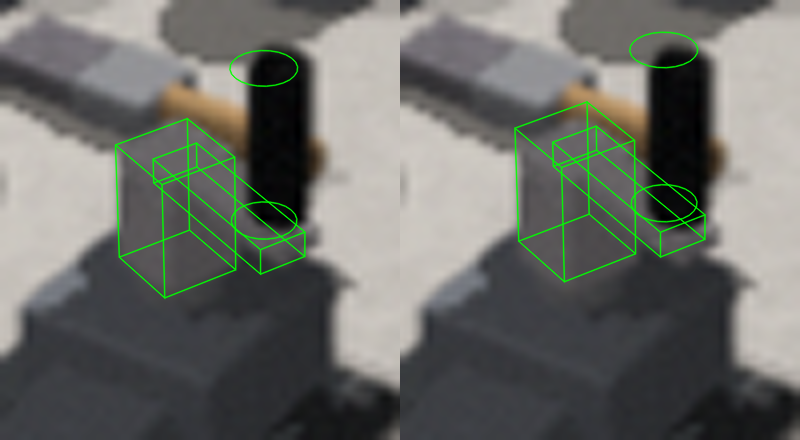

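```bash
python3 - <<'E'
from model import *
p=pickle.load(open('A_side.pkl','rb')); ims=[]
for x,y,z,w in ((.568,-.0075,.07,150),(.568,-.0075,.076,150)):
    c=crop(p,255,190,50,55,8)
    for q,k in crank: draw(c,p,T(q,x,y,np.radians(w),z),k,(0,255,0))
    ims.append(c[0])
cv2.imwrite('pics/h2.png',np.hstack(ims))
E
```

```text
(no output)
```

View pics/h2.png

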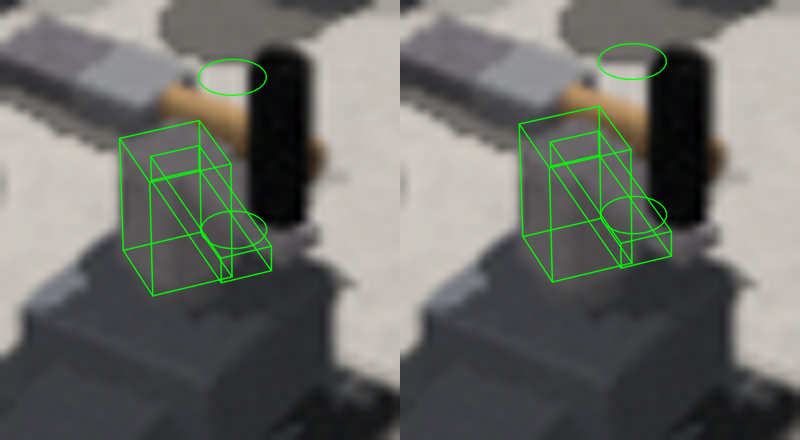

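Wrong direction, so I'll try larger yaw values.

```bash
python3 - <<'E'
from model import *
p=pickle.load(open('A_side.pkl','rb')); ims=[]
q2=dict(p);q2['pixels']=np.clip(p['f']*1.7,0,255).astype(np.uint8)
for x,y,z,w in ((.569,-.008,.07,168),(.569,-.008,.075,168)):
    c=crop(q2,255,190,50,55,8)
    for q,k in crank: draw(c,p,T(q,x,y,np.radians(w),z),k,(0,255,0))
    ims.append(c[0])
cv2.imwrite('pics/h3.png',np.hstack(ims))
E
```

```text
(no output)
```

View pics/h3.png

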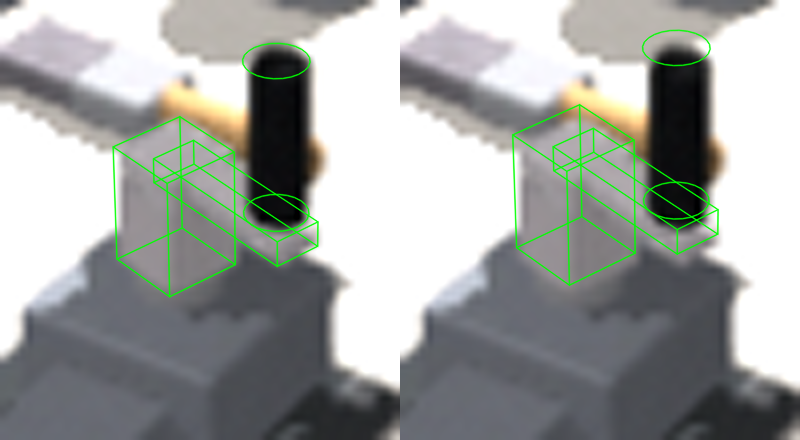

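```bash
python3 - <<'E'
from plan import *
st(); print(job.finish_job())
E
```

```text
t 31.0 tcp [ 0.5231 -0.2778  0.2818] yaw 150.84 F [ 0.04 -0.26  0.16] M [ 0.051 -0.005 -0.049] w 0.798 q6 -17.8
the job is handed in; nothing more can be done
None
```

I took the small crank off its wooden rest, fitted it fully home on the spindle and wound it clockwise about 2.5 turns. I then released it, backed the arm off, and handed the job in at 31 s; no verdict is reported.

- **Fit:** I felt for the square with light pushes, turning the crank about 7° in all before it dropped onto the shoulder. The strongest wrist force I read was about 12 N, against the 60 N limit on the crank and lift.
- **First check:** after the first release the rim measured about 2.4 mm low, so I gripped the crank again and added about 47° of winding.
- **Last rim check:** the two-camera fit puts the pointer top 0.3 mm above the rim, give or take 1.1 mm. Varying the picked pointer-tip pixel moved this between -1.0 and +1.0 mm.
- **Last crank check:** the crank model drawn 70 mm above the table, sitting upright, matches the side picture closely, so it is home. The wrist force is near zero with the arm clear. The bystanders in the last side view looked undisturbed, but I did not measure their positions.
- **Disagreement:** the rim height depends on the gap between the pointer and the can. The cameras gave 8 to 9 mm, while the description says "a few mm". With a gap of only about 5 mm, the rim would be roughly 3 mm too high, right at the tolerance. I went with the camera measurement.

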